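# Fit the adjustable wrench and lock the work rest

## Robot

A 6-joint arm with a two-finger parallel gripper is mounted at the origin on the work surface. World frame = base frame: x ahead of the robot, y to its left, z up, the work surface at z = 0. Lengths are in m, angles in rad, forces in N, time in s.
With the tool pointing down it reaches from about 0.35 to 0.975 m from the base axis. Payload 4.9 kg.
Tool frame: the origin (TCP) lies at the very end of the fingers, on their centre line; the grasp point (between the pads) lies 19 mm behind it; z points along the fingers, y is the direction in which the jaws open and shut (so a half turn about z gives the same grasp; the last joint's range is limited). The gripper opens to 85 mm and grips with 20 to 120 N. Pads are 22 mm wide; open, the fingers measure 114 mm over their backs; the gripper's body (76 mm by 85 mm) begins 54 mm behind the grasp point. The pads swing forward as they close: fully open they stand 13 mm farther back than shut.
Start: joints at [0.986, 0.053, 1.613, -0, 1.476, -0.119], TCP at [0.281, 0.558, 0.231] pointing down, gripper open.
Joint ranges: [-3.01, 3.01], [-1.01, 2.22], [0.06, 2.58], [-1.02, 4.17], [0.09, 2.62], [-3.14, 3.14]. Speed limits (rad/s): [2.57, 2.57, 3.14, 3.14, 3.14, 3.14].

## Interface

Orientations are given as a unit quaternion [w, x, y, z].
In Python, from plant import state, eyes, job_done gives the robot as it stands.
- The arm moves only by the tool apply_moves, never from a script. Its argument "commands" is a list of rows, each an object with "linear": the shift along the tool's x, y, z in m, a list of three; "delta_rot": the turn, a rotation vector about the tool's x, y, z in degrees, a list of three; "fingers": the closure in counts, from 0 (fully open) to 255 (shut). In form: [{"linear": [x, y, z], "delta_rot": [wx, wy, wz], "fingers": fingers}, ...]. A call has exactly 8 rows; each row is the pose to reach, as a shift and turn from the pose commanded when the call began, along the tool's axes at that moment; what a row does not reach only later rows make up. A row lasts 1/10 s, in which the tool goes at most 50 mm and 8.59 degrees, less where a joint would pass 70% of its speed; a pose out of reach is approached as far as the arm can. A call with a gripper value outside its range is refused whole. The fingers move at their own pace and stop on an object; the grip force is fixed at half the most. Time passes only in rows, so rows that repeat a pose let the fingers close, or fill a call up. It gives the time, the measured TCP pose, the force and the opening at its end, in the units of the state.
- state(): the state, without advancing time (a new reading comes with each control period).
- eyes.grab_frame(name): name is "scene" or "top" or "wrist"; returns the picture (384x512x3 uint8, red, green, blue); there is no depth.
- eyes.camera_params(name): a dict with "fx", "fy", "cx", "cy" (pixels), "position" and "rotation" of the camera in the world; the wrist camera has in their place "T_tool_cam" (4x4, takes a point from camera to tool coordinates, whose origin is the TCP and whose axes are the flange's). Camera axes: x right, y down, z forward; pixel columns grow to the right and rows downward; lengths in m; the calibration is good to about 2 mm. A picture is of the moment at which its call begins: read the wrist's pose just before it. camera_params takes no time and is no camera call.
- job_done(): hands the job in, once; it reports no verdict.
The state is a dict: "time": time; "joint_pos": joint angles; "joint_vel": joint speeds; "joint_efforts": joint torques, N m; "tool_pos": TCP position; "tool_rot": TCP orientation; "contact_force": force on the tool from outside, world axes, zero at the start; "ft_torque": the same for the moment, N m; "gripper_width": opening from 0.0 (shut) to 1.0 (fully open).
Only numpy, scipy, OpenCV 4.12 (cv2) and the standard library are available. Lean on these libraries where they do the work, as an engineer would, in place of code of your own. Each camera call takes 0.05 s, during which the arm holds its last target.

## Task

The open adjustable wrench already lies round the clamp nut of the grinder's work rest. Roll its worm with a fingertip until the jaws just fit the nut, then swing the handle clockwise (seen from above) until the nut comes up hard against its stop, leaving the wrench flat and snug on the nut. Touch the wrench gently (never over 30 N), never turn the nut with loose jaws, and leave the other things where they lie.

Things in the scene. Friction and masses are not known exactly. Their poses are not given: they have to be found in the camera images.
- plate: Fixed dark steel slide plate, 340 x 350 mm and 12 mm thick, underside on the table. Origin at the underside, 5 mm robot-side of the plate's middle; x points from the robot side to the far edge, where a 60 mm high work rest stands on it (from x = 142 mm on). The nut's axis is at (85, 0) mm in its frame.
- nut_top (a point): Centre of the top of the threaded stud in the clamp nut, 26 mm above the plate's top. The nut is a plain hexagon, 32 mm across flats (37 across corners), 18 mm high, and sits on the plate.
- nut (a joint): Angle of the clamp nut (rad), growing clockwise seen from above (tightening). It starts near 0 (up to 0.05 either way), drags with about 0.5 N m, stays where it is left, and hits a hard stop (tight) at 0.75.
- wrench: Loose steel adjustable wrench, 250 mm long, 0.6 kg, flat on the plate round the nut. Origin: centre of the throat, underside, within 3 mm of the nut's axis at the start. x points out of the open throat (away from the handle), y to the fixed jaw (face at y = 16 mm), z up. Head 16 mm thick, x -64 to 20, y -39 to 32 mm; back of the throat at x = -20.5 mm, moving jaw's face at y = -23 mm + joint jaw.
- jaw (a joint): How far the moving jaw has closed from its widest (m): the gap is 39 mm minus this, so 0.007 fits the nut's flats. Starts between 0.0005 and 0.0035. Only the worm moves it; if the handle is forced on against the nut's stop (from some 13 N at handle_grip) it creeps open.
- worm_top (a point): Top of the worm: knurled roller, 22 mm diameter, 24 mm long, axis along the wrench's y, 7 mm proud of the head (23 mm above the plate). Stroking its top towards the nut (wrench +x) closes the jaw, the other way opens it: 1 mm of jaw per 11 mm. Needs 8 N drag at the rim; fingertip friction 1.0 to 1.45, so stroke with 8 to 15 N, landing slowly. When the jaws fit it stops and the finger slips. It stays where left.
- handle_grip (a point): Point on the handle's centre line, 165 mm from the wrench's origin, 8 mm above the plate. The handle is straight, 24 mm wide, 1 to 15 mm above the plate; its centre line runs radially from the origin (20 degrees off the wrench's -x, towards -y) to 248 mm. A push of 3 to 5 N across it here turns the fitted nut; at the stop it rises sharply. Never push the wrench with over 30 N, even briefly.
- spare_nut: Loose smaller hexagon nut, 24 mm across flats, 14 mm high, on the plate near the work rest; bystander. Origin: underside centre.
- washer: Loose steel washer 36 mm across, 5 mm thick, on the plate near the work rest; bystander. Origin: underside centre.
- bolt: Loose bolt standing on its 19 mm head on the table, 60 mm high; bystander.
- screwdriver: Loose screwdriver lying on the table; bystander.
- brush: Loose brush lying on the table; bystander.
- jar: Amber jar 70 mm across, 90 mm high, on the table; bystander.
- wheel: Aluminium roller 70 mm across, 30 mm high, flat on the table; bystander.

How it is judged:
By the outcome, as a careful person would: the job done as asked, in the order asked, and still so for the second after the job is handed in, with the robot touching nothing.
It also fails if it takes over 72 s, if anything falls off the work surface, if the arm or the gripper's body presses on something with over 40 N, if the wrist force passes 120 N, or if a joint passes its speed limit or range.

## Working session

There is one attempt and no reset: what is moved stays moved. The work goes in short steps, Python scripts to look and compute and a tool call to move; the robot and the scene stay as the last step left them, time stands still between calls to the robot, and variables do not carry over. Pictures are saved under pics/ and viewed, and the job is handed in when it is done.

Besides the shell and the picture viewer there is one more tool, called after "Request:" by a JSON object that holds its "api" and its "payload", one argument or row to a line. apply_moves: Moves the arm, as the interface text tells. Its arguments: {"type":"object","properties":{"commands":{"type":"array","items":{"type":"object","properties":{"linear":{"type":"array","items":{"type":"number"}},"delta_rot":{"type":"array","items":{"type":"number"}},"fingers":{"type":"number"}}}}},"required":["commands"]}

```bash
ls; mkdir -p pics; cat > h.py <<'E'
import numpy as np, cv2
from plant import state, eyes, job_done
def R(q):
    w,x,y,z=q
    return np.array([[1-2*(y*y+z*z),2*(x*y-z*w),2*(x*z+y*w)],[2*(x*y+z*w),1-2*(x*x+z*z),2*(y*z-x*w)],[2*(x*z-y*w),2*(y*z+x*w),1-2*(x*x+y*y)]])
def cam(name,s=None):
    p=eyes.camera_params(name)
    if name=='wrist':
        T=np.array(p['T_tool_cam']); Rt=R(s['tool_rot'])
        return p,Rt@T[:3,:3],Rt@T[:3,3]+np.array(s['tool_pos'])
    return p,np.array(p['rotation']).reshape(3,3),np.array(p['position'])
def ray(c,u,v,z):
    p,Rc,o=c
    d=Rc@np.array([(u-p['cx'])/p['fx'],(v-p['cy'])/p['fy'],1])
    return o+d*(z-o[2])/d[2]
def proj(c,X):
    p,Rc,o=c
    q=Rc.T@(np.array(X)-o)
    return np.array([p['fx']*q[0]/q[2]+p['cx'],p['fy']*q[1]/q[2]+p['cy']])
def save(name,img): cv2.imwrite('pics/'+name,cv2.cvtColor(img,cv2.COLOR_RGB2BGR))
E
python3 - <<'E'
from h import *
s=state(); print(s)
for n in ['scene','top','wrist']:
    s=state(); im=eyes.grab_frame(n); save(n+'0.png',im); print(n,eyes.camera_params(n))
E
```

```text
pics
{'time': 0.0, 'joint_pos': array([ 9.86003334e-01,  5.34037459e-02,  1.61430797e+00,  3.19542451e-05,
        1.47599400e+00, -1.18974038e-01]), 'joint_vel': array([ 6.25512685e-05,  7.74573375e-04,  1.07889641e-04,  3.18758532e-04,
       -5.40527321e-04,  1.28296687e-03]), 'joint_efforts': array([-2.02493924e-03, -3.93673217e+01, -3.70185471e+01, -2.76090259e-04,
        7.16859824e-03, -3.36882010e-05]), 'tool_pos': array([0.28035036, 0.55789397, 0.2300256 ]), 'tool_rot': array([-3.79080302e-04,  2.30810774e-01,  9.72998083e-01, -9.86311222e-04]), 'contact_force': array([-0.2988023 ,  0.14846874, -0.03675165]), 'ft_torque': array([-0.00386495, -0.00554642,  0.04805786]), 'gripper_width': 0.9949322623928724}
scene {'fx': 383.9594842752024, 'fy': 383.9594842752024, 'cx': 256.67701694928456, 'cy': 192.65245611974132, 'position': array([1.0593627 , 0.56718074, 0.80182798]), 'rotation': array([-0.14594159,  0.33609948,  0.85834386, -0.35914343])}
top {'fx': 380.86998612295264, 'fy': 380.86998612295264, 'cx': 256.0534567291652, 'cy': 195.6236236281104, 'position': array([ 0.42202475, -0.02701165,  1.18187376]), 'rotation': array([-0.04374621,  0.71490595, -0.69752241,  0.02140661])}
wrist {'fx': 330.73096544473526, 'fy': 330.73096544473526, 'cx': 249.2751104630391, 'cy': 191.85147129735893, 'T_tool_cam': array([[-2.70008436e-04, -9.58121206e-01, -2.86362850e-01,
         7.29805562e-02],
       [ 9.99999815e-01, -1.02629402e-04, -5.99508560e-04,
         1.00752861e-03],
       [ 5.45012616e-04, -2.86362959e-01,  9.58121056e-01,
        -1.43151583e-01],
       [ 0.00000000e+00,  0.00000000e+00,  0.00000000e+00,
         1.00000000e+00]])}
```

Rotation is a quaternion for the fixed cameras; I'll fix the helper.

```bash
sed -i "s/return p,np.array(p\['rotation'\]).reshape(3,3)/return p,R(p['rotation'])/" h.py; python3 - <<'E'
from h import *
im=cv2.imread('pics/top0.png')
cv2.imwrite('pics/top0b.png',cv2.resize(im,None,fx=1.5,fy=1.5,interpolation=cv2.INTER_CUBIC))
c=cam('top'); print(ray(c,256,195,0),proj(c,[0.5,0,0]),proj(c,[0.5,.2,0]))
E
```

```text
[0.53279091 0.01202036 0.        ] [259.58822961 205.58512282] [195.65305685 204.05295971]
```

View pics/top0b.png

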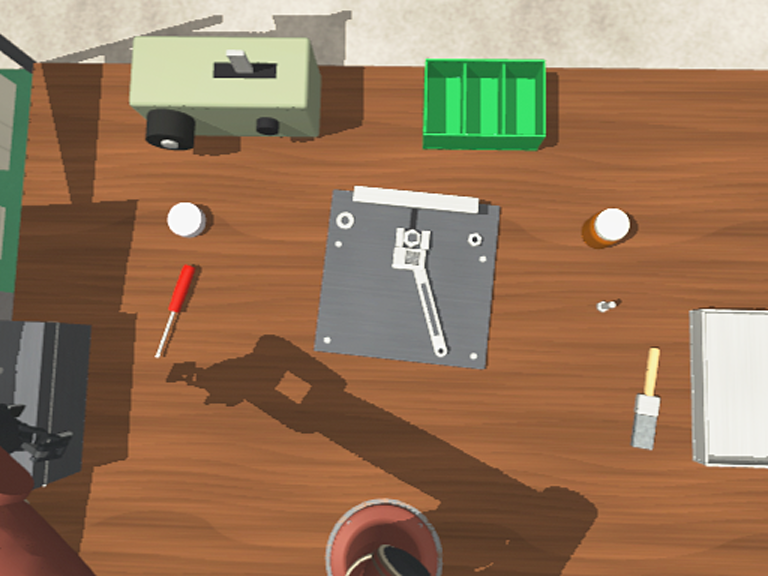

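View pics/scene0.png

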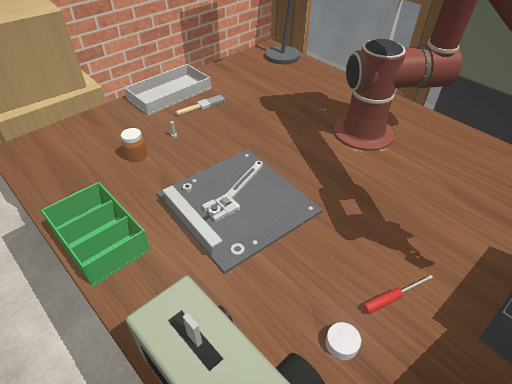

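View pics/wrist0.png

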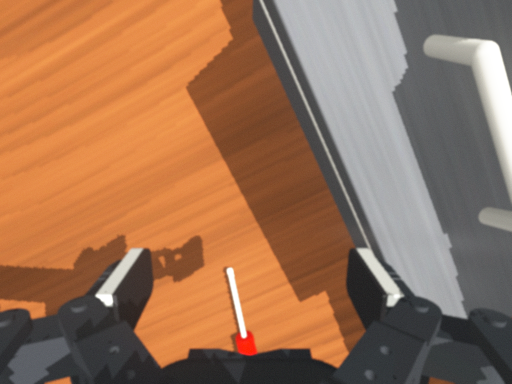

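The top view shows the plate (corners near (222,127), (333,137), (324,245) and (211,233) px), the nut near (275,159) and the handle end near (294,234). I'll measure these roughly.

```bash
python3 - <<'E'
from h import *
c=cam('top')
for n,u,v,z in [('c1',333,190,.012),('c2',500,206,.012),('c3',486,368,.012),('c4',316,350,.012),('nut',412,238,.038),('worm',412,258,.035),('hend',441,352,.027),('restL',354,200,.012)]:
    print(n,ray(c,u/1.5,v/1.5,z).round(4))
im=cv2.imread('pics/top0.png')[110:260,190:350]
cv2.imwrite('pics/topcrop.png',cv2.resize(im,None,fx=4,fy=4,interpolation=cv2.INTER_CUBIC))
im=cv2.imread('pics/scene0.png')[140:270,140:330]
cv2.imwrite('pics/scenecrop.png',cv2.resize(im,None,fx=4,fy=4,interpolation=cv2.INTER_CUBIC))
E
```

```text
c1 [0.7452 0.1243 0.012 ]
c2 [ 0.7174 -0.2243  0.012 ]
c3 [ 0.3832 -0.1986  0.012 ]
c4 [0.4103 0.1477 0.012 ]
nut [ 0.6415 -0.0431  0.038 ]
worm [ 0.601 -0.044  0.035]
hend [ 0.4131 -0.1064  0.027 ]
restL [0.7246 0.0795 0.012 ]
```

View pics/topcrop.png

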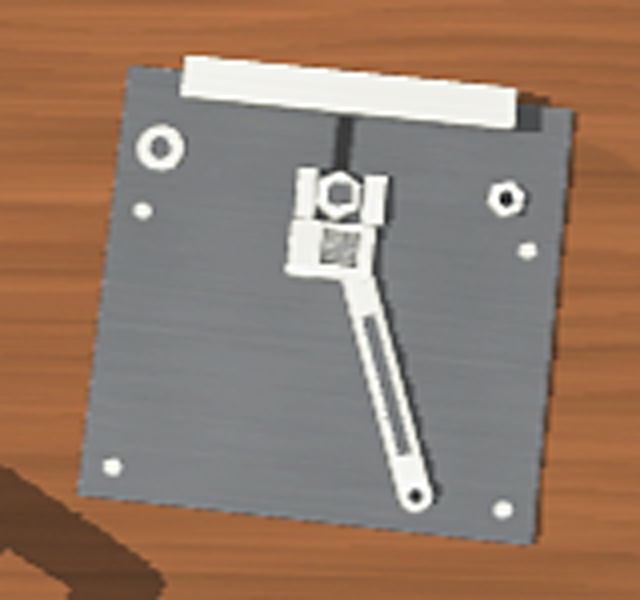

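View pics/scenecrop.png

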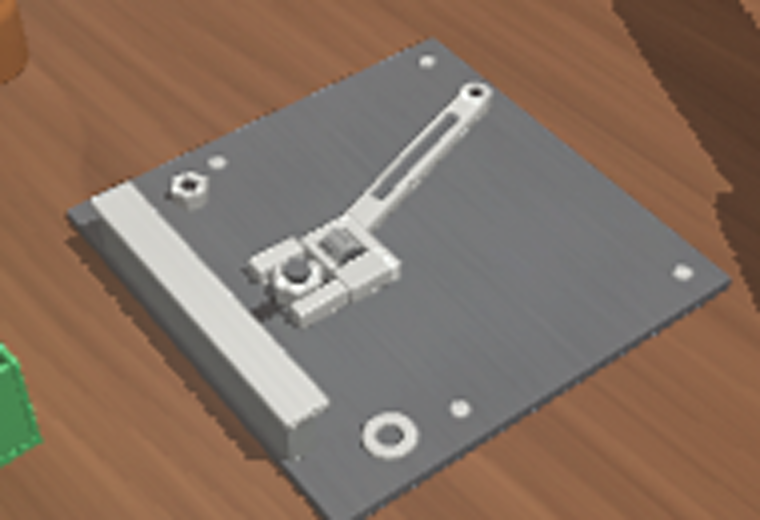

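The nut is near (0.642, -0.043), which agrees with the plate frame, and the wrench yaw is about -4.5°. Next I'll work out a hover pose for the wrist camera.

```bash
cat >> h.py <<'E'
from scipy.spatial.transform import Rotation as Ro
def rel(target,yaw_deg,s=None):
    """linear/delta_rot to reach target TCP with tool x at world yaw, pointing down"""
    s=s or state(); Rt=R(s['tool_rot'])
    a=np.radians(yaw_deg); X=np.array([np.cos(a),np.sin(a),0]);Z=np.array([0,0,-1.]);Y=np.cross(Z,X)
    G=np.stack([X,Y,Z],1)
    return (Rt.T@(np.array(target)-s['tool_pos'])).round(4), np.degrees(Ro.from_matrix(Rt.T@G).as_rotvec()).round(2)
E
python3 - <<'E'
from h import *
print(rel([0.60,-0.05,0.16],175.5))
E
```

```text
(array([-0.5586, -0.3996,  0.0709]), array([ -0.09,  -0.03, -22.19]))
```

Request:
{"api": "apply_moves", "payload": {
  "commands": [
    {"linear": [-0.04, -0.028, 0.0], "delta_rot": [0, 0, -3], "fingers": 0},
    {"linear": [-0.08, -0.056, 0.0], "delta_rot": [0, 0, -6], "fingers": 0},
    {"linear": [-0.12, -0.084, 0.0], "delta_rot": [0, 0, -9], "fingers": 0},
    {"linear": [-0.16, -0.112, 0.0], "delta_rot": [0, 0, -12], "fingers": 0},
    {"linear": [-0.2, -0.14, 0.0], "delta_rot": [0, 0, -15], "fingers": 0},
    {"linear": [-0.24, -0.168, 0.0], "delta_rot": [0, 0, -18], "fingers": 0},
    {"linear": [-0.28, -0.196, 0.0], "delta_rot": [0, 0, -20], "fingers": 0},
    {"linear": [-0.32, -0.224, 0.0], "delta_rot": [0, 0, -22.2], "fingers": 0}
  ]
}}

```text
time: 0.95
tool_pos: [0.4664, 0.2127, 0.2312]
tool_rot: [0.0, 0.038, 0.999, 0.0]
contact_force: [0.7, 0.5, -0.1]
gripper_width: 0.999
```

```bash
python3 - <<'E'
from h import *
print(rel([0.60,-0.05,0.16],175.5))
E
```

```text
(array([-0.1533, -0.2517,  0.0712]), array([0.01, 0.01, 0.11]))
```

Request:
{"api": "apply_moves", "payload": {
  "commands": [
    {"linear": [-0.024, -0.04, 0.01], "delta_rot": [0, 0, 0], "fingers": 0},
    {"linear": [-0.048, -0.08, 0.02], "delta_rot": [0, 0, 0], "fingers": 0},
    {"linear": [-0.073, -0.12, 0.03], "delta_rot": [0, 0, 0], "fingers": 0},
    {"linear": [-0.097, -0.16, 0.04], "delta_rot": [0, 0, 0], "fingers": 0},
    {"linear": [-0.122, -0.2, 0.05], "delta_rot": [0, 0, 0], "fingers": 0},
    {"linear": [-0.146, -0.24, 0.06], "delta_rot": [0, 0, 0], "fingers": 0},
    {"linear": [-0.153, -0.252, 0.07], "delta_rot": [0, 0, 0], "fingers": 0},
    {"linear": [-0.153, -0.252, 0.071], "delta_rot": [0, 0, 0], "fingers": 0}
  ]
}}

```text
time: 1.75
tool_pos: [0.5981, -0.0501, 0.158]
tool_rot: [-0.002, 0.041, 0.999, 0.0]
contact_force: [0.6, -0.1, 0.2]
gripper_width: 1.0
```

```bash
python3 - <<'E'
from h import *
s=state(); im=eyes.grab_frame('wrist'); save('w1.png',im); print(s['time'],s['tool_pos'],s['contact_force'],s['joint_pos'].round(2))
import pickle; pickle.dump(s,open('w1.pkl','wb'))
E
```

```text
1.75 [ 0.59808639 -0.05010441  0.15800326] [ 0.62282191 -0.13186395  0.15345387] [-0.21  0.05  1.74  0.    1.35 -1.7 ]
```

View pics/w1.png

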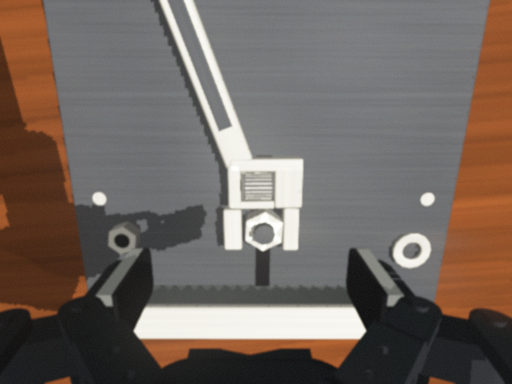

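```bash
python3 - <<'E'
from h import *
im=cv2.imread('pics/w1.png')[145:265,200:330]
cv2.imwrite('pics/w1c.png',cv2.resize(im,None,fx=6,fy=5,interpolation=cv2.INTER_CUBIC)[:600,:800])
import pickle; s=pickle.load(open('w1.pkl','rb')); c=cam('wrist',s)
for n,u,v,z in [('stud',264,231,.038),('worm',258,186,.035),('headBL',228,158,.028),('headBR',302,158,.028),('jawRin',283,225,.028),('jawLin',242,225,.028),('wormTip',258,186,.035)]:
    print(n,ray(c,u,v,z).round(4))
E
```

```text
stud [ 0.6397 -0.0399  0.038 ]
worm [ 0.6001 -0.0421  0.035 ]
headBL [ 0.5757 -0.0653  0.028 ]
headBR [ 0.5808 -0.0035  0.028 ]
jawRin [ 0.6396 -0.0226  0.028 ]
jawLin [ 0.6367 -0.0589  0.028 ]
wormTip [ 0.6001 -0.0421  0.035 ]
```

View pics/w1c.png

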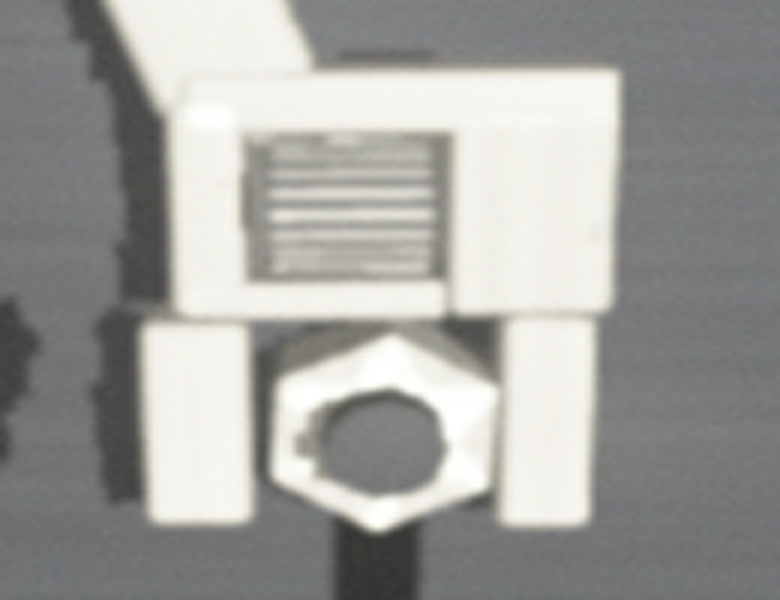

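In this view the jaws and worm are clear. The worm centre is at px (258.7,186.4), i.e. about (0.600, -0.042). The gap is about 36.4 mm (jaw about 2.6 mm), so the worm needs about 48 mm of stroke. The wrench yaw is -4.7°. I'll go above the worm with the fingers shut.

```bash
python3 - <<'E'
from h import *
print(rel([0.593,-0.0415,0.045],175.3))
E
```

```text
(array([0.0051, 0.0066, 0.1137]), array([ 0.06, -0.19,  0.14]))
```

Request:
{"api": "apply_moves", "payload": {
  "commands": [
    {"linear": [0.001, 0.001, 0.02], "delta_rot": [0, 0, 0], "fingers": 255},
    {"linear": [0.002, 0.002, 0.04], "delta_rot": [0, 0, 0], "fingers": 255},
    {"linear": [0.003, 0.004, 0.06], "delta_rot": [0, 0, 0], "fingers": 255},
    {"linear": [0.004, 0.005, 0.08], "delta_rot": [0, 0, 0], "fingers": 255},
    {"linear": [0.005, 0.0066, 0.095], "delta_rot": [0, 0, 0], "fingers": 255},
    {"linear": [0.005, 0.0066, 0.105], "delta_rot": [0, 0, 0], "fingers": 255},
    {"linear": [0.005, 0.0066, 0.11], "delta_rot": [0, 0, 0], "fingers": 255},
    {"linear": [0.005, 0.0066, 0.1137], "delta_rot": [0, 0, 0], "fingers": 255}
  ]
}}

```text
time: 2.6
tool_pos: [0.5947, -0.0414, 0.0469]
tool_rot: [0.0, 0.039, 0.999, -0.0]
contact_force: [0.9, 0.1, 0.3]
gripper_width: 0.001
```

```bash
python3 - <<'E'
from h import *
s=state(); im=eyes.grab_frame('wrist'); save('w2.png',im); print(s['time'],s['tool_pos'],s['contact_force'],rel([0.593,-0.0415,0.041],175.3,s),s['gripper_width'])
c=cam('wrist',s); print(proj(c,s['tool_pos']),proj(c,[.600,-.042,.035]))
s=state(); print(s['time'],s['tool_pos'])
E
```

```text
2.6 [ 0.59468116 -0.04137531  0.04687227] [0.91842869 0.10048631 0.29335571] (array([ 0.0017, -0.0003,  0.0059]), array([-0.  ,  0.04,  0.24])) 0.0012000752731455052
[247.39074959 251.71897226] [247.14829627 250.52706232]
2.65 [ 0.59446839 -0.0415641   0.0464694 ]
```

View pics/w2.png

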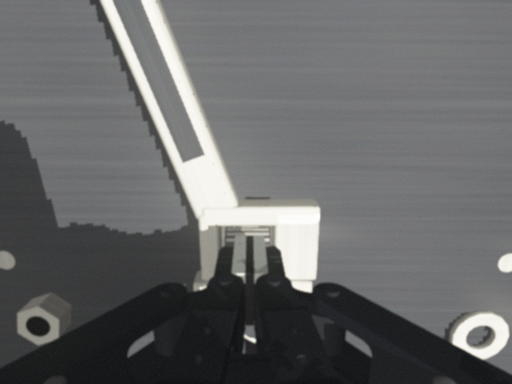

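The shut fingertips sit over the worm (tips near px (248,245), worm columns 224–272). I'll descend and then feel for contact.

Request:
{"api": "apply_moves", "payload": {
  "commands": [
    {"linear": [0.001, 0, 0.002], "delta_rot": [0, 0, 0], "fingers": 255},
    {"linear": [0.001, 0, 0.004], "delta_rot": [0, 0, 0], "fingers": 255},
    {"linear": [0.001, 0, 0.005], "delta_rot": [0, 0, 0], "fingers": 255},
    {"linear": [0.001, 0, 0.006], "delta_rot": [0, 0, 0], "fingers": 255},
    {"linear": [0.001, 0, 0.0065], "delta_rot": [0, 0, 0], "fingers": 255},
    {"linear": [0.001, 0, 0.007], "delta_rot": [0, 0, 0], "fingers": 255},
    {"linear": [0.001, 0, 0.0075], "delta_rot": [0, 0, 0], "fingers": 255},
    {"linear": [0.001, 0, 0.0075], "delta_rot": [0, 0, 0], "fingers": 255}
  ]
}}

```text
time: 3.45
tool_pos: [0.5933, -0.0416, 0.0391]
tool_rot: [-0.0, 0.039, 0.999, 0.0]
contact_force: [1.2, -0.2, 0.2]
gripper_width: -0.001
```

```bash
python3 - <<'E'
from h import *
s=state();print(s['tool_pos'],s['contact_force'],rel([0.593,-0.0415,0.035],175.3,s),s['ft_torque'])
E
```

```text
[ 0.59331201 -0.04161683  0.03905503] [ 1.20661863 -0.16954461  0.19835112] (array([0.0003, 0.0001, 0.0041]), array([ 0.  , -0.01,  0.21])) [0.00996978 0.05602914 0.01293885]
```

Request:
{"api": "apply_moves", "payload": {
  "commands": [
    {"linear": [0, 0, 0.0004], "delta_rot": [0, 0, 0], "fingers": 255},
    {"linear": [0, 0, 0.0008], "delta_rot": [0, 0, 0], "fingers": 255},
    {"linear": [0, 0, 0.0012], "delta_rot": [0, 0, 0], "fingers": 255},
    {"linear": [0, 0, 0.0016], "delta_rot": [0, 0, 0], "fingers": 255},
    {"linear": [0, 0, 0.002], "delta_rot": [0, 0, 0], "fingers": 255},
    {"linear": [0, 0, 0.0024], "delta_rot": [0, 0, 0], "fingers": 255},
    {"linear": [0, 0, 0.0026], "delta_rot": [0, 0, 0], "fingers": 255},
    {"linear": [0, 0, 0.0028], "delta_rot": [0, 0, 0], "fingers": 255}
  ]
}}

```text
time: 4.25
tool_pos: [0.5933, -0.0416, 0.0363]
tool_rot: [0.0, 0.039, 0.999, -0.0]
contact_force: [0.5, 0.3, 0.2]
gripper_width: 0.001
```

Request:
{"api": "apply_moves", "payload": {
  "commands": [
    {"linear": [0, 0, 0.0001], "delta_rot": [0, 0, 0], "fingers": 255},
    {"linear": [0, 0, 0.0002], "delta_rot": [0, 0, 0], "fingers": 255},
    {"linear": [0, 0, 0.0004], "delta_rot": [0, 0, 0], "fingers": 255},
    {"linear": [0, 0, 0.0005], "delta_rot": [0, 0, 0], "fingers": 255},
    {"linear": [0, 0, 0.0006], "delta_rot": [0, 0, 0], "fingers": 255},
    {"linear": [0, 0, 0.0008], "delta_rot": [0, 0, 0], "fingers": 255},
    {"linear": [0, 0, 0.001], "delta_rot": [0, 0, 0], "fingers": 255},
    {"linear": [0, 0, 0.001], "delta_rot": [0, 0, 0], "fingers": 255}
  ]
}}

```text
time: 5.05
tool_pos: [0.5933, -0.0416, 0.0353]
tool_rot: [-0.0, 0.039, 0.999, 0.0]
contact_force: [0.2, 0.6, -0.6]
gripper_width: -0.003
```

Request:
{"api": "apply_moves", "payload": {
  "commands": [
    {"linear": [0, 0, 0.0001], "delta_rot": [0, 0, 0], "fingers": 255},
    {"linear": [0, 0, 0.0002], "delta_rot": [0, 0, 0], "fingers": 255},
    {"linear": [0, 0, 0.0003], "delta_rot": [0, 0, 0], "fingers": 255},
    {"linear": [0, 0, 0.0004], "delta_rot": [0, 0, 0], "fingers": 255},
    {"linear": [0, 0, 0.0005], "delta_rot": [0, 0, 0], "fingers": 255},
    {"linear": [0, 0, 0.0006], "delta_rot": [0, 0, 0], "fingers": 255},
    {"linear": [0, 0, 0.0006], "delta_rot": [0, 0, 0], "fingers": 255},
    {"linear": [0, 0, 0.0006], "delta_rot": [0, 0, 0], "fingers": 255}
  ]
}}

```text
time: 5.85
tool_pos: [0.5934, -0.0416, 0.0349]
tool_rot: [0.0, 0.039, 0.999, -0.0]
contact_force: [-0.4, 1.2, 2.9]
gripper_width: -0.005
```

Contact at z = 0.0349, as expected from the given height. I'll press a little further to learn the stiffness.

Request:
{"api": "apply_moves", "payload": {
  "commands": [
    {"linear": [0, 0, 0.0001], "delta_rot": [0, 0, 0], "fingers": 255},
    {"linear": [0, 0, 0.0002], "delta_rot": [0, 0, 0], "fingers": 255},
    {"linear": [0, 0, 0.0003], "delta_rot": [0, 0, 0], "fingers": 255},
    {"linear": [0, 0, 0.0004], "delta_rot": [0, 0, 0], "fingers": 255},
    {"linear": [0, 0, 0.0004], "delta_rot": [0, 0, 0], "fingers": 255},
    {"linear": [0, 0, 0.0004], "delta_rot": [0, 0, 0], "fingers": 255},
    {"linear": [0, 0, 0.0004], "delta_rot": [0, 0, 0], "fingers": 255},
    {"linear": [0, 0, 0.0004], "delta_rot": [0, 0, 0], "fingers": 255}
  ]
}}

```text
time: 6.65
tool_pos: [0.5935, -0.0416, 0.0347]
tool_rot: [0.0, 0.039, 0.999, -0.0]
contact_force: [-2.2, 0.1, 6.3]
gripper_width: 0.002
```

Request:
{"api": "apply_moves", "payload": {
  "commands": [
    {"linear": [0, 0, 0.0003], "delta_rot": [0, 0, 0], "fingers": 255},
    {"linear": [0, 0, 0.0005], "delta_rot": [0, 0, 0], "fingers": 255},
    {"linear": [-0.001, 0, 0.0006], "delta_rot": [0, 0, 0], "fingers": 255},
    {"linear": [-0.002, 0, 0.0006], "delta_rot": [0, 0, 0], "fingers": 255},
    {"linear": [-0.0035, 0, 0.0006], "delta_rot": [0, 0, 0], "fingers": 255},
    {"linear": [-0.005, 0, 0.0006], "delta_rot": [0, 0, 0], "fingers": 255},
    {"linear": [-0.0065, 0, 0.0006], "delta_rot": [0, 0, 0], "fingers": 255},
    {"linear": [-0.008, 0, 0.0006], "delta_rot": [0, 0, 0], "fingers": 255}
  ]
}}

```text
time: 7.45
tool_pos: [0.6003, -0.0421, 0.0348]
tool_rot: [-0.002, 0.039, 0.999, 0.0]
contact_force: [-8.4, 0.4, 13.6]
gripper_width: -0.001
```

The drag is -8.4 N at 13.6 N normal, so the worm is rolling. I'll continue with slightly less pressure.

Request:
{"api": "apply_moves", "payload": {
  "commands": [
    {"linear": [-0.0012, 0, -0.0001], "delta_rot": [0, 0, 0], "fingers": 255},
    {"linear": [-0.0025, 0, -0.0001], "delta_rot": [0, 0, 0], "fingers": 255},
    {"linear": [-0.004, 0, -0.0001], "delta_rot": [0, 0, 0], "fingers": 255},
    {"linear": [-0.0055, 0, -0.0001], "delta_rot": [0, 0, 0], "fingers": 255},
    {"linear": [-0.007, 0, -0.0001], "delta_rot": [0, 0, 0], "fingers": 255},
    {"linear": [-0.0085, 0, -0.0001], "delta_rot": [0, 0, 0], "fingers": 255},
    {"linear": [-0.009, 0, -0.0001], "delta_rot": [0, 0, 0], "fingers": 255},
    {"linear": [-0.009, 0, -0.0001], "delta_rot": [0, 0, 0], "fingers": 255}
  ]
}}

```text
time: 8.25
tool_pos: [0.6092, -0.0428, 0.0347]
tool_rot: [-0.002, 0.039, 0.999, 0.0]
contact_force: [-7.5, 2.2, 12.4]
gripper_width: -0.001
```

```bash
python3 - <<'E'
from h import *
s=state();print(s['tool_pos'],s['contact_force'],rel([0.593,-0.0415,0.035],175.3,s),s['tool_rot'])
E
```

```text
[ 0.6092322  -0.0427523   0.03473186] [-7.50571015  2.16064403 12.40490467] (array([ 0.0163, -0.    , -0.0002]), array([ 0.01, -0.21,  0.22])) [-1.86594811e-03  3.90517497e-02  9.99235438e-01  1.39721325e-04]
```

Request:
{"api": "apply_moves", "payload": {
  "commands": [
    {"linear": [0, 0, -0.004], "delta_rot": [0, 0, 0], "fingers": 255},
    {"linear": [0.003, 0, -0.008], "delta_rot": [0, 0, 0], "fingers": 255},
    {"linear": [0.01, 0, -0.008], "delta_rot": [0, 0, 0], "fingers": 255},
    {"linear": [0.016, 0, -0.007], "delta_rot": [0, 0, 0], "fingers": 255},
    {"linear": [0.017, 0, -0.005], "delta_rot": [0, 0, 0], "fingers": 255},
    {"linear": [0.017, 0, -0.0035], "delta_rot": [0, 0, 0], "fingers": 255},
    {"linear": [0.017, 0, -0.0025], "delta_rot": [0, 0, 0], "fingers": 255},
    {"linear": [0.017, 0, -0.002], "delta_rot": [0, 0, 0], "fingers": 255}
  ]
}}

```text
time: 9.05
tool_pos: [0.5934, -0.0416, 0.0356]
tool_rot: [-0.0, 0.039, 0.999, 0.0]
contact_force: [0.3, 0.2, 0.2]
gripper_width: -0.0
```

```bash
python3 - <<'E'
from h import *
s=state(); im=eyes.grab_frame('wrist'); save('w3.png',im);print(s['tool_pos'],s['contact_force'],rel([0.593,-0.0415,0.035],175.3,s),s['tool_rot'])
E
```

```text
[ 0.59336637 -0.04161813  0.03555414] [0.26848008 0.20462297 0.1580115 ] (array([0.0004, 0.0001, 0.0006]), array([ 0.  , -0.01,  0.21])) [-8.78104420e-05  3.91885669e-02  9.99231828e-01  4.15114859e-05]
```

View pics/w3.png

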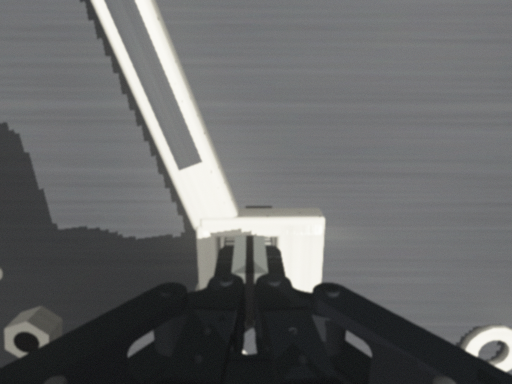

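Clear above the worm again, and the wrench is essentially unmoved. This is stroke 2.

Request:
{"api": "apply_moves", "payload": {
  "commands": [
    {"linear": [0, 0, 0.0005], "delta_rot": [0, 0, 0], "fingers": 255},
    {"linear": [0, 0, 0.0009], "delta_rot": [0, 0, 0], "fingers": 255},
    {"linear": [0, 0, 0.0013], "delta_rot": [0, 0, 0], "fingers": 255},
    {"linear": [0, 0, 0.0017], "delta_rot": [0, 0, 0], "fingers": 255},
    {"linear": [-0.001, 0, 0.0019], "delta_rot": [0, 0, 0], "fingers": 255},
    {"linear": [-0.0025, 0, 0.0019], "delta_rot": [0, 0, 0], "fingers": 255},
    {"linear": [-0.0045, 0, 0.0019], "delta_rot": [0, 0, 0], "fingers": 255},
    {"linear": [-0.0065, 0, 0.0019], "delta_rot": [0, 0, 0], "fingers": 255}
  ]
}}

```text
time: 9.9
tool_pos: [0.5985, -0.042, 0.0348]
tool_rot: [-0.002, 0.039, 0.999, 0.0]
contact_force: [-9.5, 0.2, 11.6]
gripper_width: 0.002
```

Request:
{"api": "apply_moves", "payload": {
  "commands": [
    {"linear": [-0.0015, 0, 0], "delta_rot": [0, 0, 0], "fingers": 255},
    {"linear": [-0.003, 0, 0], "delta_rot": [0, 0, 0], "fingers": 255},
    {"linear": [-0.0045, 0, 0], "delta_rot": [0, 0, 0], "fingers": 255},
    {"linear": [-0.006, 0, 0], "delta_rot": [0, 0, 0], "fingers": 255},
    {"linear": [-0.0075, 0, 0], "delta_rot": [0, 0, 0], "fingers": 255},
    {"linear": [-0.009, 0, 0], "delta_rot": [0, 0, 0], "fingers": 255},
    {"linear": [-0.0105, 0, 0], "delta_rot": [0, 0, 0], "fingers": 255},
    {"linear": [-0.0105, 0, 0], "delta_rot": [0, 0, 0], "fingers": 255}
  ]
}}

```text
time: 10.7
tool_pos: [0.609, -0.0427, 0.0348]
tool_rot: [-0.002, 0.039, 0.999, 0.0]
contact_force: [-7.8, 1.2, 10.7]
gripper_width: -0.001
```

Request:
{"api": "apply_moves", "payload": {
  "commands": [
    {"linear": [0, 0, -0.004], "delta_rot": [0, 0, 0], "fingers": 255},
    {"linear": [0.003, 0, -0.008], "delta_rot": [0, 0, 0], "fingers": 255},
    {"linear": [0.01, 0, -0.008], "delta_rot": [0, 0, 0], "fingers": 255},
    {"linear": [0.016, 0, -0.007], "delta_rot": [0, 0, 0], "fingers": 255},
    {"linear": [0.017, 0, -0.005], "delta_rot": [0, 0, 0], "fingers": 255},
    {"linear": [0.017, 0, -0.0035], "delta_rot": [0, 0, 0], "fingers": 255},
    {"linear": [0.017, 0, -0.0025], "delta_rot": [0, 0, 0], "fingers": 255},
    {"linear": [0.017, 0, -0.0019], "delta_rot": [0, 0, 0], "fingers": 255}
  ]
}}

```text
time: 11.5
tool_pos: [0.5933, -0.0416, 0.0355]
tool_rot: [-0.0, 0.039, 0.999, 0.0]
contact_force: [0.2, 0.6, -0.3]
gripper_width: -0.001
```

Request:
{"api": "apply_moves", "payload": {
  "commands": [
    {"linear": [0, 0, 0.0005], "delta_rot": [0, 0, 0], "fingers": 255},
    {"linear": [0, 0, 0.0009], "delta_rot": [0, 0, 0], "fingers": 255},
    {"linear": [0, 0, 0.0013], "delta_rot": [0, 0, 0], "fingers": 255},
    {"linear": [0, 0, 0.0017], "delta_rot": [0, 0, 0], "fingers": 255},
    {"linear": [-0.001, 0, 0.0019], "delta_rot": [0, 0, 0], "fingers": 255},
    {"linear": [-0.0025, 0, 0.0019], "delta_rot": [0, 0, 0], "fingers": 255},
    {"linear": [-0.0045, 0, 0.0019], "delta_rot": [0, 0, 0], "fingers": 255},
    {"linear": [-0.0065, 0, 0.0019], "delta_rot": [0, 0, 0], "fingers": 255}
  ]
}}

```text
time: 12.3
tool_pos: [0.5985, -0.042, 0.0348]
tool_rot: [-0.002, 0.039, 0.999, 0.0]
contact_force: [-9.3, 1.1, 11.1]
gripper_width: -0.0
```

Request:
{"api": "apply_moves", "payload": {
  "commands": [
    {"linear": [-0.0015, 0, 0], "delta_rot": [0, 0, 0], "fingers": 255},
    {"linear": [-0.003, 0, 0], "delta_rot": [0, 0, 0], "fingers": 255},
    {"linear": [-0.0045, 0, 0], "delta_rot": [0, 0, 0], "fingers": 255},
    {"linear": [-0.006, 0, 0], "delta_rot": [0, 0, 0], "fingers": 255},
    {"linear": [-0.0075, 0, 0], "delta_rot": [0, 0, 0], "fingers": 255},
    {"linear": [-0.009, 0, 0], "delta_rot": [0, 0, 0], "fingers": 255},
    {"linear": [-0.0105, 0, 0], "delta_rot": [0, 0, 0], "fingers": 255},
    {"linear": [-0.0105, 0, 0], "delta_rot": [0, 0, 0], "fingers": 255}
  ]
}}

```text
time: 13.1
tool_pos: [0.6091, -0.043, 0.0348]
tool_rot: [-0.002, 0.039, 0.999, -0.0]
contact_force: [-8.8, 1.2, 10.5]
gripper_width: -0.004
```

Stroke 4; the jaws should come home in this one, and slip would show as a higher Fx/Fz.

Request:
{"api": "apply_moves", "payload": {
  "commands": [
    {"linear": [0, 0, -0.004], "delta_rot": [0, 0, 0], "fingers": 255},
    {"linear": [0.003, 0, -0.008], "delta_rot": [0, 0, 0], "fingers": 255},
    {"linear": [0.01, 0, -0.008], "delta_rot": [0, 0, 0], "fingers": 255},
    {"linear": [0.016, 0, -0.007], "delta_rot": [0, 0, 0], "fingers": 255},
    {"linear": [0.017, 0, -0.005], "delta_rot": [0, 0, 0], "fingers": 255},
    {"linear": [0.017, 0, -0.0035], "delta_rot": [0, 0, 0], "fingers": 255},
    {"linear": [0.017, 0, -0.0025], "delta_rot": [0, 0, 0], "fingers": 255},
    {"linear": [0.017, 0, -0.0019], "delta_rot": [0, 0, 0], "fingers": 255}
  ]
}}

```text
time: 13.9
tool_pos: [0.5933, -0.0416, 0.0355]
tool_rot: [-0.0, 0.039, 0.999, -0.0]
contact_force: [-0.0, -1.1, -0.1]
gripper_width: 0.005
```

Request:
{"api": "apply_moves", "payload": {
  "commands": [
    {"linear": [0, 0, 0.0005], "delta_rot": [0, 0, 0], "fingers": 255},
    {"linear": [0, 0, 0.0009], "delta_rot": [0, 0, 0], "fingers": 255},
    {"linear": [0, 0, 0.0013], "delta_rot": [0, 0, 0], "fingers": 255},
    {"linear": [0, 0, 0.0017], "delta_rot": [0, 0, 0], "fingers": 255},
    {"linear": [-0.001, 0, 0.0019], "delta_rot": [0, 0, 0], "fingers": 255},
    {"linear": [-0.002, 0, 0.0019], "delta_rot": [0, 0, 0], "fingers": 255},
    {"linear": [-0.003, 0, 0.0019], "delta_rot": [0, 0, 0], "fingers": 255},
    {"linear": [-0.004, 0, 0.0019], "delta_rot": [0, 0, 0], "fingers": 255}
  ]
}}

```text
time: 14.7
tool_pos: [0.5956, -0.0418, 0.0347]
tool_rot: [-0.003, 0.039, 0.999, 0.0]
contact_force: [-10.7, 0.5, 12.1]
gripper_width: -0.003
```

Request:
{"api": "apply_moves", "payload": {
  "commands": [
    {"linear": [-0.001, 0, 0], "delta_rot": [0, 0, 0], "fingers": 255},
    {"linear": [-0.002, 0, 0], "delta_rot": [0, 0, 0], "fingers": 255},
    {"linear": [-0.003, 0, 0], "delta_rot": [0, 0, 0], "fingers": 255},
    {"linear": [-0.004, 0, 0], "delta_rot": [0, 0, 0], "fingers": 255},
    {"linear": [-0.005, 0, 0], "delta_rot": [0, 0, 0], "fingers": 255},
    {"linear": [-0.006, 0, 0], "delta_rot": [0, 0, 0], "fingers": 255},
    {"linear": [-0.007, 0, 0], "delta_rot": [0, 0, 0], "fingers": 255},
    {"linear": [-0.007, 0, 0], "delta_rot": [0, 0, 0], "fingers": 255}
  ]
}}

```text
time: 15.5
tool_pos: [0.6024, -0.0424, 0.0348]
tool_rot: [-0.003, 0.039, 0.999, -0.0]
contact_force: [-10.4, 0.5, 12.4]
gripper_width: -0.001
```

Request:
{"api": "apply_moves", "payload": {
  "commands": [
    {"linear": [-0.001, 0, 0], "delta_rot": [0, 0, 0], "fingers": 255},
    {"linear": [-0.002, 0, 0], "delta_rot": [0, 0, 0], "fingers": 255},
    {"linear": [-0.003, 0, 0], "delta_rot": [0, 0, 0], "fingers": 255},
    {"linear": [-0.004, 0, 0], "delta_rot": [0, 0, 0], "fingers": 255},
    {"linear": [-0.005, 0, 0], "delta_rot": [0, 0, 0], "fingers": 255},
    {"linear": [-0.006, 0, 0], "delta_rot": [0, 0, 0], "fingers": 255},
    {"linear": [-0.006, 0, 0], "delta_rot": [0, 0, 0], "fingers": 255},
    {"linear": [-0.006, 0, 0], "delta_rot": [0, 0, 0], "fingers": 255}
  ]
}}

```text
time: 16.3
tool_pos: [0.6074, -0.043, 0.0346]
tool_rot: [-0.004, 0.039, 0.999, -0.0]
contact_force: [-13.3, -0.3, 14.2]
gripper_width: -0.001
```

Fx has risen to -13.3 N, so the worm may have reached its end. I'll lift and look.

Request:
{"api": "apply_moves", "payload": {
  "commands": [
    {"linear": [0, 0, -0.01], "delta_rot": [0, 0, 0], "fingers": 255},
    {"linear": [0.005, 0, -0.03], "delta_rot": [0, 0, 0], "fingers": 255},
    {"linear": [0.01, 0, -0.05], "delta_rot": [0, 0, 0], "fingers": 255},
    {"linear": [0.015, 0, -0.07], "delta_rot": [0, 0, 0], "fingers": 255},
    {"linear": [0.02, 0, -0.09], "delta_rot": [0, 0, 0], "fingers": 50},
    {"linear": [0.02, 0, -0.11], "delta_rot": [0, 0, 0], "fingers": 0},
    {"linear": [0.02, 0, -0.115], "delta_rot": [0, 0, 0], "fingers": 0},
    {"linear": [0.02, 0, -0.115], "delta_rot": [0, 0, 0], "fingers": 0}
  ]
}}

```text
time: 17.1
tool_pos: [0.5912, -0.0415, 0.15]
tool_rot: [0.001, 0.039, 0.999, -0.0]
contact_force: [0.8, 0.4, -0.4]
gripper_width: 0.68
```

```bash
python3 - <<'E'
from h import *
s=state(); im=eyes.grab_frame('wrist'); save('w4.png',im);print(s['tool_pos'],s['contact_force'],s['tool_rot'])
im=cv2.imread('pics/w4.png')[140:270,200:333]
cv2.imwrite('pics/w4c.png',cv2.resize(im,None,fx=6,fy=6,interpolation=cv2.INTER_CUBIC)[:600,:800])
import pickle; pickle.dump(s,open('w4.pkl','wb'))
E
```

```text
[ 0.591238   -0.04152411  0.15002335] [ 0.78822526  0.43306011 -0.37431475] [ 1.39759279e-03  3.91425900e-02  9.99232641e-01 -1.85692219e-04]
```

View pics/w4.png

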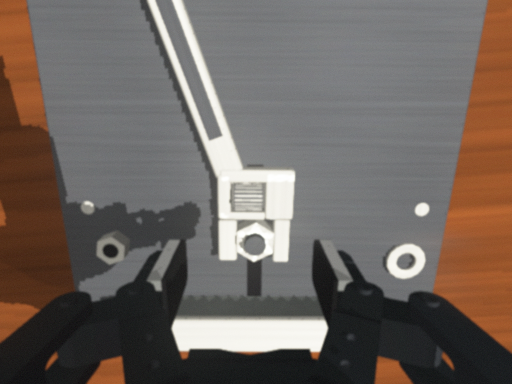

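View pics/w4c.png

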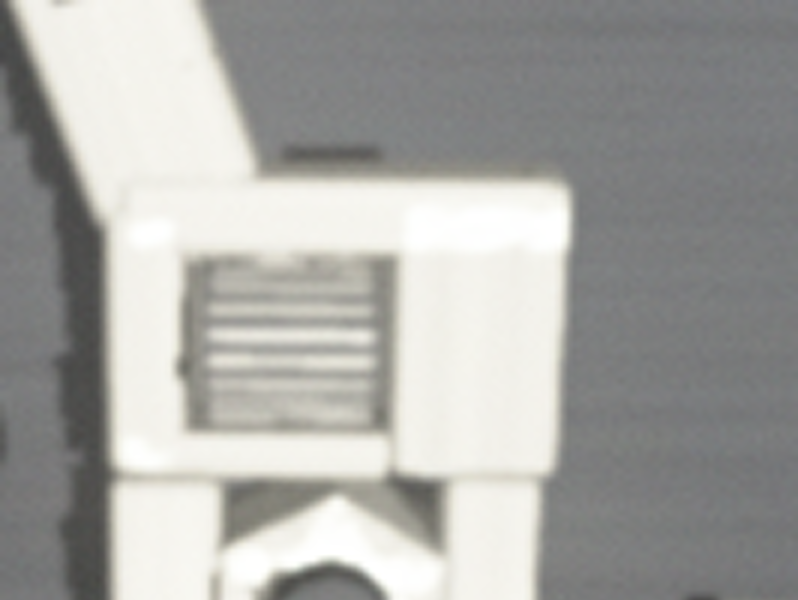

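The jaw faces (crop columns 221 and 444, about 32 mm) now touch the nut's flats. One more confirming stroke should only slip.

```bash
python3 - <<'E'
from h import *
s=state();print(rel([0.595,-0.042,0.0375],175.3,s))
E
```

```text
(array([-0.0045, -0.0003,  0.1112]), array([0.  , 0.02, 0.21]))
```

Request:
{"api": "apply_moves", "payload": {
  "commands": [
    {"linear": [-0.001, 0, 0.02], "delta_rot": [0, 0, 0], "fingers": 255},
    {"linear": [-0.003, 0, 0.04], "delta_rot": [0, 0, 0], "fingers": 255},
    {"linear": [-0.0045, 0, 0.06], "delta_rot": [0, 0, 0], "fingers": 255},
    {"linear": [-0.0045, 0, 0.08], "delta_rot": [0, 0, 0], "fingers": 255},
    {"linear": [-0.0045, 0, 0.096], "delta_rot": [0, 0, 0], "fingers": 255},
    {"linear": [-0.0045, 0, 0.104], "delta_rot": [0, 0, 0], "fingers": 255},
    {"linear": [-0.0045, 0, 0.109], "delta_rot": [0, 0, 0], "fingers": 255},
    {"linear": [-0.0045, 0, 0.111], "delta_rot": [0, 0, 0], "fingers": 255}
  ]
}}

```text
time: 17.95
tool_pos: [0.5949, -0.0417, 0.0376]
tool_rot: [-0.0, 0.039, 0.999, 0.0]
contact_force: [0.4, -0.3, -0.3]
gripper_width: 0.001
```

```bash
python3 - <<'E'
from h import *
s=state();print(rel([0.595,-0.042,0.0345],175.3,s),s['contact_force'])
E
```

```text
(array([-0.0001, -0.0003,  0.0031]), array([ 0.  , -0.01,  0.21])) [ 0.37426973 -0.34368173 -0.26283755]
```

Request:
{"api": "apply_moves", "payload": {
  "commands": [
    {"linear": [0, 0, 0.001], "delta_rot": [0, 0, 0], "fingers": 255},
    {"linear": [0, 0, 0.0018], "delta_rot": [0, 0, 0], "fingers": 255},
    {"linear": [0, 0, 0.0023], "delta_rot": [0, 0, 0], "fingers": 255},
    {"linear": [0, 0, 0.0027], "delta_rot": [0, 0, 0], "fingers": 255},
    {"linear": [0, 0, 0.0031], "delta_rot": [0, 0, 0], "fingers": 255},
    {"linear": [0, 0, 0.0034], "delta_rot": [0, 0, 0], "fingers": 255},
    {"linear": [0, 0, 0.0037], "delta_rot": [0, 0, 0], "fingers": 255},
    {"linear": [0, 0, 0.0037], "delta_rot": [0, 0, 0], "fingers": 255}
  ]
}}

```text
time: 18.75
tool_pos: [0.5951, -0.0418, 0.0349]
tool_rot: [0.0, 0.039, 0.999, -0.0]
contact_force: [-2.8, 0.7, 5.0]
gripper_width: 0.001
```

Request:
{"api": "apply_moves", "payload": {
  "commands": [
    {"linear": [-0.001, 0, 0], "delta_rot": [0, 0, 0], "fingers": 255},
    {"linear": [-0.002, 0, 0], "delta_rot": [0, 0, 0], "fingers": 255},
    {"linear": [-0.003, 0, 0], "delta_rot": [0, 0, 0], "fingers": 255},
    {"linear": [-0.004, 0, 0], "delta_rot": [0, 0, 0], "fingers": 255},
    {"linear": [-0.005, 0, 0], "delta_rot": [0, 0, 0], "fingers": 255},
    {"linear": [-0.006, 0, 0], "delta_rot": [0, 0, 0], "fingers": 255},
    {"linear": [-0.007, 0, 0], "delta_rot": [0, 0, 0], "fingers": 255},
    {"linear": [-0.007, 0, 0], "delta_rot": [0, 0, 0], "fingers": 255}
  ]
}}

```text
time: 19.55
tool_pos: [0.5985, -0.0421, 0.0347]
tool_rot: [-0.005, 0.039, 0.999, 0.0]
contact_force: [-14.4, 0.8, 16.4]
gripper_width: -0.002
```

The tool advanced 3.4 mm of the commanded 7 with 14.4 N drag, so the worm is at its stop and the jaws fit. I'll lift off and look at the handle.

Request:
{"api": "apply_moves", "payload": {
  "commands": [
    {"linear": [0.001, 0, -0.003], "delta_rot": [0, 0, 0], "fingers": 255},
    {"linear": [0.002, 0, -0.01], "delta_rot": [0, 0, 0], "fingers": 255},
    {"linear": [0.02, 0, -0.04], "delta_rot": [0, 0, 0], "fingers": 255},
    {"linear": [0.04, -0.01, -0.07], "delta_rot": [0, 0, 0], "fingers": 255},
    {"linear": [0.06, -0.02, -0.1], "delta_rot": [0, 0, 0], "fingers": 255},
    {"linear": [0.08, -0.03, -0.13], "delta_rot": [0, 0, 0], "fingers": 255},
    {"linear": [0.09, -0.03, -0.15], "delta_rot": [0, 0, 0], "fingers": 255},
    {"linear": [0.09, -0.03, -0.15], "delta_rot": [0, 0, 0], "fingers": 255}
  ]
}}

```text
time: 20.35
tool_pos: [0.5113, -0.0659, 0.1883]
tool_rot: [0.004, 0.039, 0.999, -0.001]
contact_force: [-0.4, -0.4, 0.4]
gripper_width: 0.001
```

```bash
python3 - <<'E'
from h import *
s=state(); im=eyes.grab_frame('wrist'); save('w5.png',im);print(s['time'],s['tool_pos'],s['contact_force'],s['tool_rot'])
import pickle; pickle.dump(s,open('w5.pkl','wb'))
E
```

```text
20.35 [ 0.51128222 -0.06585415  0.18830952] [-0.37874196 -0.35008807  0.36319728] [ 3.96138203e-03  3.94737801e-02  9.99212347e-01 -9.01912729e-04]
```

View pics/w5.png

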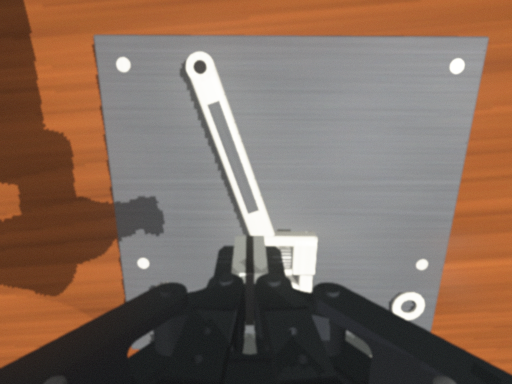

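The whole handle is visible, with its end hole at (200,67) and its root near (258,225). I'll measure its edges.

```bash
python3 - <<'E'
from h import *
import pickle
s=pickle.load(open('w5.pkl','rb')); c=cam('wrist',s)
g=cv2.cvtColor(cv2.imread('pics/w5.png'),cv2.COLOR_BGR2GRAY)
L=[];Rr=[]
for v in range(85,225,5):
    row=g[v,185:285]; idx=np.where(row>190)[0]
    l,r=185+idx[0]-.5,185+idx[-1]+.5
    P,Q=ray(c,l,v,.027),ray(c,r,v,.027); L.append(P);Rr.append(Q)
L=np.array(L);Rr=np.array(Rr)
for A in (L,Rr,(L+Rr)/2):
    vx,vy,x,y=cv2.fitLine(A[:,:2].astype(np.float32),cv2.DIST_HUBER,0,.001,.001).ravel(); print(vx,vy,x,y,np.degrees(np.arctan2(vy,vx)))
    # dist of nut axis
    for n in ([.6397,-.0399],[.6405,-.0415],[.6415,-.0431]):
        print('  off',(n[0]-x)*vy-(n[1]-y)*vx)
print('hole',ray(c,200,67,.027))
s4=pickle.load(open('w4.pkl','rb')); c4=cam('wrist',s4); print('stud',ray(c4,255,242,.038))
g=cv2.cvtColor(cv2.imread('pics/w4.png'),cv2.COLOR_BGR2GRAY)
E
```

```text
0.9667815 0.2556042 0.50617653 -0.08822642 14.809389
  off -0.012591932
  off -0.010840595
  off -0.009038147
0.9670791 0.2544759 0.49402648 -0.06667149 14.742532
  off 0.01118025
  off 0.012931157
  off 0.014732959
0.96700436 0.25475973 0.4870971 -0.080908604 14.759348
  off -0.0007784292
  off 0.0009725876
  off 0.0027745478
hole [ 0.41542244 -0.10028341  0.027     ]
stud [ 0.63966423 -0.03969924  0.038     ]
```

```bash
python3 - <<'E'
from h import *
s=state();print(s['tool_pos'],rel([0.4884,-0.1121,0.06],104.8,s))
E
```

```text
[ 0.51076867 -0.06549898  0.18597287] (array([ 0.0192, -0.0481,  0.1259]), array([ 0.13,  0.26, 70.69]))
```

Request:
{"api": "apply_moves", "payload": {
  "commands": [
    {"linear": [0.003, -0.006, 0.005], "delta_rot": [0, 0, 8], "fingers": 255},
    {"linear": [0.006, -0.012, 0.015], "delta_rot": [0, 0, 16], "fingers": 255},
    {"linear": [0.008, -0.018, 0.025], "delta_rot": [0, 0, 24], "fingers": 255},
    {"linear": [0.01, -0.024, 0.04], "delta_rot": [0, 0, 32], "fingers": 255},
    {"linear": [0.012, -0.03, 0.055], "delta_rot": [0, 0, 40], "fingers": 255},
    {"linear": [0.014, -0.036, 0.07], "delta_rot": [0, 0, 48], "fingers": 255},
    {"linear": [0.016, -0.042, 0.085], "delta_rot": [0, 0, 56], "fingers": 255},
    {"linear": [0.019, -0.048, 0.1], "delta_rot": [0, 0, 64], "fingers": 255}
  ]
}}

```text
time: 21.2
tool_pos: [0.4863, -0.1111, 0.0813]
tool_rot: [-0.001, 0.565, 0.825, -0.0]
contact_force: [0.0, 0.3, 0.7]
gripper_width: 0.001
```

```bash
python3 - <<'E'
from h import *
s=state();print(s['tool_pos'],rel([0.4884,-0.1121,0.03],104.8,s),s['joint_pos'])
E
```

```text
[ 0.48633368 -0.11114222  0.0812896 ] (array([-0.0018,  0.0017,  0.0513]), array([-0.13, -0.12,  6.41])) [-3.74037381e-01 -1.05039711e-01  2.02996994e+00  1.41529376e-04
  1.21968025e+00 -7.44219616e-01]
```

Request:
{"api": "apply_moves", "payload": {
  "commands": [
    {"linear": [-0.001, 0.001, 0.01], "delta_rot": [0, 0, 3], "fingers": 255},
    {"linear": [-0.002, 0.0017, 0.02], "delta_rot": [0, 0, 6.4], "fingers": 255},
    {"linear": [-0.002, 0.0017, 0.03], "delta_rot": [0, 0, 6.4], "fingers": 255},
    {"linear": [-0.002, 0.0017, 0.04], "delta_rot": [0, 0, 6.4], "fingers": 255},
    {"linear": [-0.002, 0.0017, 0.045], "delta_rot": [0, 0, 6.4], "fingers": 255},
    {"linear": [-0.002, 0.0017, 0.05], "delta_rot": [0, 0, 6.4], "fingers": 255},
    {"linear": [-0.002, 0.0017, 0.05], "delta_rot": [0, 0, 6.4], "fingers": 255},
    {"linear": [-0.002, 0.0017, 0.05], "delta_rot": [0, 0, 6.4], "fingers": 255}
  ]
}}

```text
time: 22.0
tool_pos: [0.4896, -0.1128, 0.0345]
tool_rot: [0.0, 0.608, 0.794, 0.0]
contact_force: [0.4, 0.2, -0.0]
gripper_width: 0.0
```

```bash
python3 - <<'E'
from h import *
s=state();im=eyes.grab_frame('wrist'); save('w6.png',im);print(s['tool_pos'],rel([0.4884,-0.1121,0.017],104.8,s))
E
```

```text
[ 0.48962718 -0.11280051  0.03448242] (array([ 0.001 , -0.001 ,  0.0175]), array([0.03, 0.02, 0.33]))
```

View pics/w6.png

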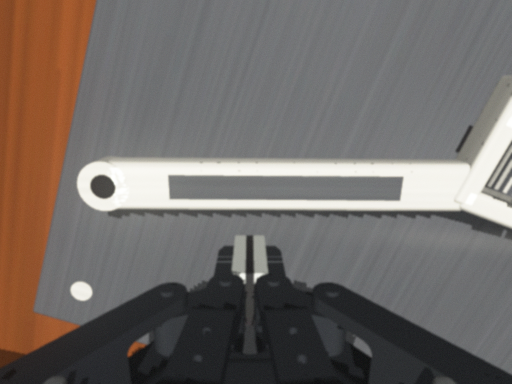

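The handle runs parallel to the tool's y axis, about 8 mm ahead of the fingertips. I'll lower beside it and then approach.

Request:
{"api": "apply_moves", "payload": {
  "commands": [
    {"linear": [0.0, 0, 0.005], "delta_rot": [0, 0, 0.3], "fingers": 255},
    {"linear": [0.0, 0, 0.01], "delta_rot": [0, 0, 0.3], "fingers": 255},
    {"linear": [0, 0, 0.014], "delta_rot": [0, 0, 0.3], "fingers": 255},
    {"linear": [0, 0, 0.016], "delta_rot": [0, 0, 0.3], "fingers": 255},
    {"linear": [0, 0, 0.017], "delta_rot": [0, 0, 0.3], "fingers": 255},
    {"linear": [0.0015, 0, 0.017], "delta_rot": [0, 0, 0.3], "fingers": 255},
    {"linear": [0.003, 0, 0.017], "delta_rot": [0, 0, 0.3], "fingers": 255},
    {"linear": [0.004, 0, 0.017], "delta_rot": [0, 0, 0.3], "fingers": 255}
  ]
}}

```text
time: 22.85
tool_pos: [0.4884, -0.1088, 0.0174]
tool_rot: [0.0, 0.61, 0.792, 0.0]
contact_force: [-0.2, 0.1, -0.3]
gripper_width: 0.001
```

```bash
python3 - <<'E'
from h import *
s=state();print(s['tool_pos'],s['contact_force'],rel([0.4884,-0.1121,0.017],104.8,s), 'nut in tool',R(s['tool_rot']).T@(np.array([.640,-.040,.017])-s['tool_pos']))
for a in range(1,9):
    t=np.radians(a);print(a,round(.023*(1-np.cos(t))+.165*np.sin(t),4),round(.165*(1-np.cos(t))-.023*np.sin(t),4))
E
```

```text
[ 0.48842243 -0.10876345  0.01737859] [-0.20054726  0.11548711 -0.30527314] (array([-0.0032, -0.0009,  0.0004]), array([0.02, 0.01, 0.02])) nut in tool [0.02770993 0.16412282 0.0004175 ]
1 0.0029 -0.0004
2 0.0058 -0.0007
3 0.0087 -0.001
4 0.0116 -0.0012
5 0.0145 -0.0014
6 0.0174 -0.0015
7 0.0203 -0.0016
8 0.0232 -0.0016
```

Request:
{"api": "apply_moves", "payload": {
  "commands": [
    {"linear": [0.001, 0, 0], "delta_rot": [0, 0, 0], "fingers": 255},
    {"linear": [0.002, 0, 0], "delta_rot": [0, 0, 0], "fingers": 255},
    {"linear": [0.003, 0, 0], "delta_rot": [0, 0, 0], "fingers": 255},
    {"linear": [0.0036, 0, 0], "delta_rot": [0, 0, 0], "fingers": 255},
    {"linear": [0.0042, 0, 0], "delta_rot": [0, 0, 0], "fingers": 255},
    {"linear": [0.0048, 0, 0], "delta_rot": [0, 0, 0], "fingers": 255},
    {"linear": [0.0054, 0, 0], "delta_rot": [0, 0, 0], "fingers": 255},
    {"linear": [0.0054, 0, 0], "delta_rot": [0, 0, 0], "fingers": 255}
  ]
}}

```text
time: 23.65
tool_pos: [0.487, -0.1044, 0.0173]
tool_rot: [0.001, 0.61, 0.792, -0.001]
contact_force: [0.1, -5.5, -0.2]
gripper_width: -0.004
```

Contact is where expected, at 5.5 N. I'll start the swing gently.

Request:
{"api": "apply_moves", "payload": {
  "commands": [
    {"linear": [0.0007, -0.0001, 0], "delta_rot": [0, 0, 0.25], "fingers": 255},
    {"linear": [0.0018, -0.0002, 0], "delta_rot": [0, 0, 0.6], "fingers": 255},
    {"linear": [0.0029, -0.0004, 0], "delta_rot": [0, 0, 1], "fingers": 255},
    {"linear": [0.0043, -0.0006, 0], "delta_rot": [0, 0, 1.5], "fingers": 255},
    {"linear": [0.0058, -0.0007, 0], "delta_rot": [0, 0, 2], "fingers": 255},
    {"linear": [0.0072, -0.0009, 0], "delta_rot": [0, 0, 2.5], "fingers": 255},
    {"linear": [0.0087, -0.001, 0], "delta_rot": [0, 0, 3], "fingers": 255},
    {"linear": [0.0101, -0.0011, 0], "delta_rot": [0, 0, 3.5], "fingers": 255}
  ]
}}

```text
time: 24.45
tool_pos: [0.4834, -0.095, 0.0174]
tool_rot: [0.001, 0.634, 0.773, -0.001]
contact_force: [-0.2, -6.2, 0.0]
gripper_width: 0.001
```

Request:
{"api": "apply_moves", "payload": {
  "commands": [
    {"linear": [0.002, -0.0003, 0], "delta_rot": [0, 0, 0.7], "fingers": 255},
    {"linear": [0.0043, -0.0006, 0], "delta_rot": [0, 0, 1.5], "fingers": 255},
    {"linear": [0.0069, -0.0009, 0], "delta_rot": [0, 0, 2.4], "fingers": 255},
    {"linear": [0.0095, -0.0011, 0], "delta_rot": [0, 0, 3.3], "fingers": 255},
    {"linear": [0.0122, -0.0013, 0], "delta_rot": [0, 0, 4.2], "fingers": 255},
    {"linear": [0.0145, -0.0014, 0], "delta_rot": [0, 0, 5], "fingers": 255},
    {"linear": [0.0171, -0.0015, 0], "delta_rot": [0, 0, 5.9], "fingers": 255},
    {"linear": [0.0188, -0.0016, 0], "delta_rot": [0, 0, 6.5], "fingers": 255}
  ]
}}

```text
time: 25.25
tool_pos: [0.4783, -0.0767, 0.0174]
tool_rot: [0.001, 0.677, 0.736, -0.0]
contact_force: [0.7, -5.1, -1.6]
gripper_width: 0.001
```

```bash
python3 - <<'E'
from h import *
s=state();im=eyes.grab_frame('wrist'); save('w7.png',im);print(s['tool_pos'],s['contact_force'],'nut in tool',R(s['tool_rot']).T@(np.array([.640,-.040,.017])-s['tool_pos']))
a=R(s['tool_rot'])[:,0];print(np.degrees(np.arctan2(a[1],a[0])))
im=eyes.grab_frame('top')[110:260,190:350]; save('t7.png',cv2.resize(im,None,fx=4,fy=4,interpolation=cv2.INTER_CUBIC))
E
```

```text
[ 0.47833655 -0.07666903  0.0173872 ] [ 0.66901894 -5.05326119 -1.58384931] nut in tool [0.02304347 0.16416034 0.00046776]
94.78949938268256
```

View pics/w7.png

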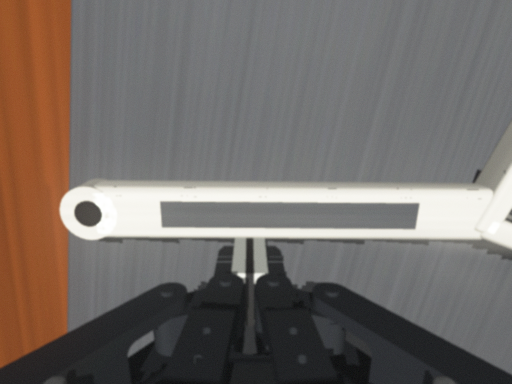

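View pics/t7.png

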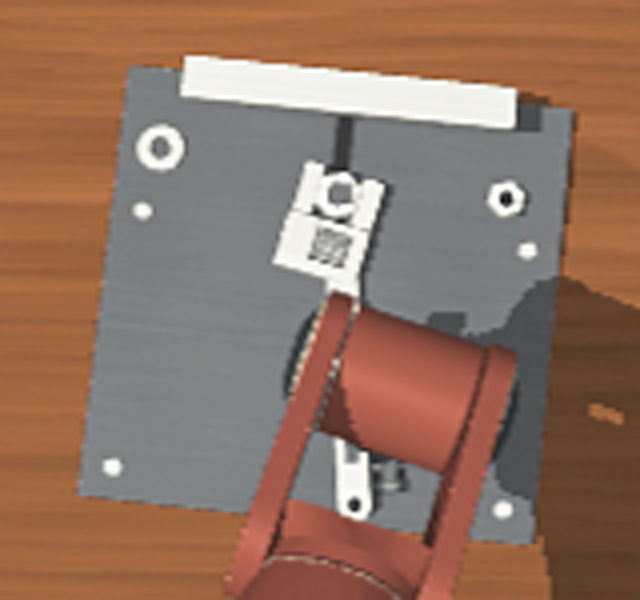

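The wrench and nut have turned together by about 10°. I'll keep on.

Request:
{"api": "apply_moves", "payload": {
  "commands": [
    {"linear": [0.0023, -0.0003, 0], "delta_rot": [0, 0, 0.8], "fingers": 255},
    {"linear": [0.0052, -0.0006, 0], "delta_rot": [0, 0, 1.8], "fingers": 255},
    {"linear": [0.0081, -0.0009, 0], "delta_rot": [0, 0, 2.8], "fingers": 255},
    {"linear": [0.011, -0.0012, 0], "delta_rot": [0, 0, 3.8], "fingers": 255},
    {"linear": [0.0139, -0.0014, 0], "delta_rot": [0, 0, 4.8], "fingers": 255},
    {"linear": [0.0168, -0.0015, 0], "delta_rot": [0, 0, 5.8], "fingers": 255},
    {"linear": [0.0197, -0.0016, 0], "delta_rot": [0, 0, 6.8], "fingers": 255},
    {"linear": [0.0217, -0.0016, 0], "delta_rot": [0, 0, 7.5], "fingers": 255}
  ]
}}

```text
time: 26.15
tool_pos: [0.475, -0.0549, 0.0174]
tool_rot: [0.001, 0.724, 0.69, 0.0]
contact_force: [1.9, -5.2, -0.4]
gripper_width: 0.002
```

Request:
{"api": "apply_moves", "payload": {
  "commands": [
    {"linear": [0.0023, -0.0003, 0], "delta_rot": [0, 0, 0.8], "fingers": 255},
    {"linear": [0.0052, -0.0006, 0], "delta_rot": [0, 0, 1.8], "fingers": 255},
    {"linear": [0.0081, -0.0009, 0], "delta_rot": [0, 0, 2.8], "fingers": 255},
    {"linear": [0.011, -0.0012, 0], "delta_rot": [0, 0, 3.8], "fingers": 255},
    {"linear": [0.0139, -0.0014, 0], "delta_rot": [0, 0, 4.8], "fingers": 255},
    {"linear": [0.0168, -0.0015, 0], "delta_rot": [0, 0, 5.8], "fingers": 255},
    {"linear": [0.0197, -0.0016, 0], "delta_rot": [0, 0, 6.8], "fingers": 255},
    {"linear": [0.0217, -0.0016, 0], "delta_rot": [0, 0, 7.5], "fingers": 255}
  ]
}}

```text
time: 26.95
tool_pos: [0.4746, -0.0332, 0.0174]
tool_rot: [0.001, 0.767, 0.641, 0.0]
contact_force: [2.0, -5.4, -1.1]
gripper_width: -0.0
```

```bash
python3 - <<'E'
from h import *
s=state();im=eyes.grab_frame('wrist'); save('w8.png',im);print(s['tool_pos'],s['contact_force'],'nut in tool',R(s['tool_rot']).T@(np.array([.640,-.040,.017])-s['tool_pos']),'F tool',R(s['tool_rot']).T@s['contact_force'])
a=R(s['tool_rot'])[:,0];print(np.degrees(np.arctan2(a[1],a[0])))
E
```

```text
[ 0.47458179 -0.03315275  0.01741207] [ 1.95726799 -5.44713885 -1.11842745] nut in tool [0.02258108 0.16401196 0.00063941] F tool [-5.01319803  2.89009324  1.126191  ]
79.79064146450796
```

View pics/w8.png

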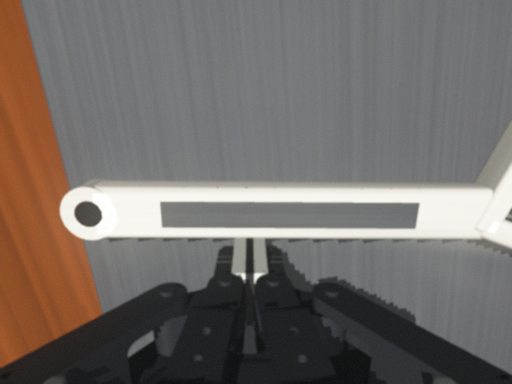

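Request:
{"api": "apply_moves", "payload": {
  "commands": [
    {"linear": [0.0023, -0.0003, 0], "delta_rot": [0, 0, 0.8], "fingers": 255},
    {"linear": [0.0052, -0.0006, 0], "delta_rot": [0, 0, 1.8], "fingers": 255},
    {"linear": [0.0081, -0.0009, 0], "delta_rot": [0, 0, 2.8], "fingers": 255},
    {"linear": [0.011, -0.0012, 0], "delta_rot": [0, 0, 3.8], "fingers": 255},
    {"linear": [0.0139, -0.0014, 0], "delta_rot": [0, 0, 4.8], "fingers": 255},
    {"linear": [0.0168, -0.0015, 0], "delta_rot": [0, 0, 5.8], "fingers": 255},
    {"linear": [0.0188, -0.0016, 0], "delta_rot": [0, 0, 6.5], "fingers": 255},
    {"linear": [0.0203, -0.0016, 0], "delta_rot": [0, 0, 7], "fingers": 255}
  ]
}}

```text
time: 27.8
tool_pos: [0.4766, -0.013, 0.0174]
tool_rot: [0.001, 0.805, 0.593, 0.0]
contact_force: [2.1, -5.9, -2.7]
gripper_width: 0.003
```

Request:
{"api": "apply_moves", "payload": {
  "commands": [
    {"linear": [0.0014, -0.0002, 0], "delta_rot": [0, 0, 0.5], "fingers": 255},
    {"linear": [0.0026, -0.0003, 0], "delta_rot": [0, 0, 0.9], "fingers": 255},
    {"linear": [0.0038, -0.0005, 0], "delta_rot": [0, 0, 1.3], "fingers": 255},
    {"linear": [0.0049, -0.0006, 0], "delta_rot": [0, 0, 1.7], "fingers": 255},
    {"linear": [0.0061, -0.0007, 0], "delta_rot": [0, 0, 2.1], "fingers": 255},
    {"linear": [0.0072, -0.0009, 0], "delta_rot": [0, 0, 2.5], "fingers": 255},
    {"linear": [0.0084, -0.001, 0], "delta_rot": [0, 0, 2.9], "fingers": 255},
    {"linear": [0.0093, -0.0011, 0], "delta_rot": [0, 0, 3.2], "fingers": 255}
  ]
}}

```text
time: 28.6
tool_pos: [0.4783, -0.004, 0.0174]
tool_rot: [0.001, 0.821, 0.571, 0.0]
contact_force: [2.2, -5.3, -2.2]
gripper_width: 0.001
```

Request:
{"api": "apply_moves", "payload": {
  "commands": [
    {"linear": [0.0005, -0.0001, 0], "delta_rot": [0, 0, 0.15], "fingers": 255},
    {"linear": [0.0009, -0.0001, 0], "delta_rot": [0, 0, 0.3], "fingers": 255},
    {"linear": [0.0013, -0.0002, 0], "delta_rot": [0, 0, 0.45], "fingers": 255},
    {"linear": [0.0017, -0.0002, 0], "delta_rot": [0, 0, 0.6], "fingers": 255},
    {"linear": [0.0021, -0.0003, 0], "delta_rot": [0, 0, 0.75], "fingers": 255},
    {"linear": [0.0025, -0.0003, 0], "delta_rot": [0, 0, 0.9], "fingers": 255},
    {"linear": [0.0029, -0.0004, 0], "delta_rot": [0, 0, 1], "fingers": 255},
    {"linear": [0.0029, -0.0004, 0], "delta_rot": [0, 0, 1], "fingers": 255}
  ]
}}

```text
time: 29.4
tool_pos: [0.4789, -0.0011, 0.0174]
tool_rot: [0.001, 0.826, 0.564, 0.0]
contact_force: [1.8, -5.8, -1.1]
gripper_width: -0.003
```

```bash
cat > q.py <<'E'
from h import *
s=state();Rt=R(s['tool_rot']);a=Rt[:,0]
print(s['time'],s['tool_pos'].round(4),'F tool',(Rt.T@s['contact_force']).round(1),'nut',(Rt.T@(np.array([.640,-.040,.017])-s['tool_pos'])).round(4),'yaw',np.degrees(np.arctan2(a[1],a[0])).round(2))
E
python3 q.py
```

```text
29.4 [ 0.4789 -0.0011  0.0174] F tool [-4.7  3.8  1.1] nut [0.0225 0.1642 0.0007] yaw 68.63
```

Request:
{"api": "apply_moves", "payload": {
  "commands": [
    {"linear": [0.0005, -0.0001, 0], "delta_rot": [0, 0, 0.15], "fingers": 255},
    {"linear": [0.0009, -0.0001, 0], "delta_rot": [0, 0, 0.3], "fingers": 255},
    {"linear": [0.0013, -0.0002, 0], "delta_rot": [0, 0, 0.45], "fingers": 255},
    {"linear": [0.0017, -0.0002, 0], "delta_rot": [0, 0, 0.6], "fingers": 255},
    {"linear": [0.0021, -0.0003, 0], "delta_rot": [0, 0, 0.75], "fingers": 255},
    {"linear": [0.0025, -0.0003, 0], "delta_rot": [0, 0, 0.9], "fingers": 255},
    {"linear": [0.0029, -0.0004, 0], "delta_rot": [0, 0, 1], "fingers": 255},
    {"linear": [0.0029, -0.0004, 0], "delta_rot": [0, 0, 1], "fingers": 255}
  ]
}}

```text
time: 30.2
tool_pos: [0.4795, 0.0017, 0.0174]
tool_rot: [0.001, 0.831, 0.556, 0.0]
contact_force: [2.4, -5.6, -0.6]
gripper_width: -0.001
```

```bash
python3 q.py
```

```text
30.2 [0.4795 0.0017 0.0174] F tool [-4.3  4.4  0.6] nut [0.0225 0.1643 0.0006] yaw 67.63
```

Request:
{"api": "apply_moves", "payload": {
  "commands": [
    {"linear": [0.0003, 0.0001, 0], "delta_rot": [0, 0, 0.1], "fingers": 255},
    {"linear": [0.0006, 0.0002, 0], "delta_rot": [0, 0, 0.2], "fingers": 255},
    {"linear": [0.0009, 0.0003, 0], "delta_rot": [0, 0, 0.3], "fingers": 255},
    {"linear": [0.0012, 0.0003, 0], "delta_rot": [0, 0, 0.4], "fingers": 255},
    {"linear": [0.0015, 0.0003, 0], "delta_rot": [0, 0, 0.5], "fingers": 255},
    {"linear": [0.0018, 0.0003, 0], "delta_rot": [0, 0, 0.6], "fingers": 255},
    {"linear": [0.002, 0.0003, 0], "delta_rot": [0, 0, 0.7], "fingers": 255},
    {"linear": [0.002, 0.0003, 0], "delta_rot": [0, 0, 0.7], "fingers": 255}
  ]
}}

```text
time: 31.0
tool_pos: [0.48, 0.0033, 0.0174]
tool_rot: [0.0, 0.834, 0.551, -0.001]
contact_force: [0.2, -7.1, 0.7]
gripper_width: 0.002
```

```bash
python3 q.py
```

```text
31.0 [0.48   0.0033 0.0174] F tool [-6.4  3.  -0.7] nut [0.0228 0.1642 0.0003] yaw 66.94
```

Request:
{"api": "apply_moves", "payload": {
  "commands": [
    {"linear": [0.0002, 0, 0], "delta_rot": [0, 0, 0.06], "fingers": 255},
    {"linear": [0.0004, 0, 0], "delta_rot": [0, 0, 0.12], "fingers": 255},
    {"linear": [0.0006, 0, 0], "delta_rot": [0, 0, 0.2], "fingers": 255},
    {"linear": [0.0008, 0, 0], "delta_rot": [0, 0, 0.28], "fingers": 255},
    {"linear": [0.001, 0, 0], "delta_rot": [0, 0, 0.35], "fingers": 255},
    {"linear": [0.001, 0, 0], "delta_rot": [0, 0, 0.35], "fingers": 255},
    {"linear": [0.001, 0, 0], "delta_rot": [0, 0, 0.35], "fingers": 255},
    {"linear": [0.001, 0, 0], "delta_rot": [0, 0, 0.35], "fingers": 255}
  ]
}}

```text
time: 31.8
tool_pos: [0.4803, 0.0042, 0.0173]
tool_rot: [0.0, 0.836, 0.549, -0.001]
contact_force: [-0.3, -6.8, 1.6]
gripper_width: -0.0
```

```bash
python3 q.py
```

```text
31.8 [0.4803 0.0042 0.0173] F tool [-6.4  2.4 -1.6] nut [0.0229 0.1642 0.0003] yaw 66.59
```

Request:
{"api": "apply_moves", "payload": {
  "commands": [
    {"linear": [0.0003, 0, 0], "delta_rot": [0, 0, 0.1], "fingers": 255},
    {"linear": [0.0006, 0, 0], "delta_rot": [0, 0, 0.2], "fingers": 255},
    {"linear": [0.0009, -0.0001, 0], "delta_rot": [0, 0, 0.3], "fingers": 255},
    {"linear": [0.0012, -0.0001, 0], "delta_rot": [0, 0, 0.4], "fingers": 255},
    {"linear": [0.0015, -0.0001, 0], "delta_rot": [0, 0, 0.5], "fingers": 255},
    {"linear": [0.0018, -0.0001, 0], "delta_rot": [0, 0, 0.6], "fingers": 255},
    {"linear": [0.0018, -0.0001, 0], "delta_rot": [0, 0, 0.6], "fingers": 255},
    {"linear": [0.0018, -0.0001, 0], "delta_rot": [0, 0, 0.6], "fingers": 255}
  ]
}}

```text
time: 32.6
tool_pos: [0.4807, 0.0059, 0.0173]
tool_rot: [0.0, 0.839, 0.545, -0.001]
contact_force: [-0.8, -6.5, 1.7]
gripper_width: 0.001
```

```bash
python3 q.py
```

```text
32.6 [0.4807 0.0059 0.0173] F tool [-6.3  1.9 -1.7] nut [0.0228 0.1642 0.0002] yaw 65.99
```

Request:
{"api": "apply_moves", "payload": {
  "commands": [
    {"linear": [0.0003, 0, 0], "delta_rot": [0, 0, 0.1], "fingers": 255},
    {"linear": [0.0006, 0, 0], "delta_rot": [0, 0, 0.2], "fingers": 255},
    {"linear": [0.0009, -0.0001, 0], "delta_rot": [0, 0, 0.3], "fingers": 255},
    {"linear": [0.0012, -0.0001, 0], "delta_rot": [0, 0, 0.4], "fingers": 255},
    {"linear": [0.0015, -0.0001, 0], "delta_rot": [0, 0, 0.5], "fingers": 255},
    {"linear": [0.0018, -0.0001, 0], "delta_rot": [0, 0, 0.6], "fingers": 255},
    {"linear": [0.0018, -0.0001, 0], "delta_rot": [0, 0, 0.6], "fingers": 255},
    {"linear": [0.0018, -0.0001, 0], "delta_rot": [0, 0, 0.6], "fingers": 255}
  ]
}}

```text
time: 33.4
tool_pos: [0.4812, 0.0076, 0.0173]
tool_rot: [0.0, 0.842, 0.54, -0.001]
contact_force: [-1.2, -6.9, 1.6]
gripper_width: 0.003
```

```bash
python3 q.py
```

```text
33.4 [0.4812 0.0076 0.0173] F tool [-6.8  1.8 -1.6] nut [2.280e-02 1.642e-01 1.000e-04] yaw 65.4
```

Request:
{"api": "apply_moves", "payload": {
  "commands": [
    {"linear": [0.0003, 0, 0], "delta_rot": [0, 0, 0.1], "fingers": 255},
    {"linear": [0.0006, 0, 0], "delta_rot": [0, 0, 0.2], "fingers": 255},
    {"linear": [0.0009, -0.0001, 0], "delta_rot": [0, 0, 0.3], "fingers": 255},
    {"linear": [0.0012, -0.0001, 0], "delta_rot": [0, 0, 0.4], "fingers": 255},
    {"linear": [0.0015, -0.0001, 0], "delta_rot": [0, 0, 0.5], "fingers": 255},
    {"linear": [0.0018, -0.0001, 0], "delta_rot": [0, 0, 0.6], "fingers": 255},
    {"linear": [0.0018, -0.0001, 0], "delta_rot": [0, 0, 0.6], "fingers": 255},
    {"linear": [0.0018, -0.0001, 0], "delta_rot": [0, 0, 0.6], "fingers": 255}
  ]
}}

```text
time: 34.2
tool_pos: [0.4818, 0.0093, 0.0173]
tool_rot: [0.0, 0.844, 0.536, -0.001]
contact_force: [-2.5, -7.2, 2.2]
gripper_width: -0.0
```

```bash
python3 q.py
```

```text
34.2 [0.4818 0.0093 0.0173] F tool [-7.6  0.8 -2.2] nut [0.0228 0.1642 0.    ] yaw 64.8
```

Request:
{"api": "apply_moves", "payload": {
  "commands": [
    {"linear": [0.0002, 0, 0], "delta_rot": [0, 0, 0.06], "fingers": 255},
    {"linear": [0.0004, 0, 0], "delta_rot": [0, 0, 0.12], "fingers": 255},
    {"linear": [0.0006, 0, 0], "delta_rot": [0, 0, 0.2], "fingers": 255},
    {"linear": [0.0008, -0.0001, 0], "delta_rot": [0, 0, 0.28], "fingers": 255},
    {"linear": [0.001, -0.0001, 0], "delta_rot": [0, 0, 0.35], "fingers": 255},
    {"linear": [0.0012, -0.0001, 0], "delta_rot": [0, 0, 0.4], "fingers": 255},
    {"linear": [0.0012, -0.0001, 0], "delta_rot": [0, 0, 0.4], "fingers": 255},
    {"linear": [0.0012, -0.0001, 0], "delta_rot": [0, 0, 0.4], "fingers": 255}
  ]
}}

```text
time: 35.0
tool_pos: [0.4821, 0.0104, 0.0173]
tool_rot: [0.0, 0.846, 0.533, -0.001]
contact_force: [-2.0, -6.1, 2.5]
gripper_width: -0.003
```

```bash
python3 q.py
```

```text
35.0 [0.4821 0.0104 0.0173] F tool [-6.4  0.8 -2.5] nut [ 2.280e-02  1.642e-01 -1.000e-04] yaw 64.4
```

Still moving freely at about 6.5 N.

Request:
{"api": "apply_moves", "payload": {
  "commands": [
    {"linear": [0.0003, 0, 0], "delta_rot": [0, 0, 0.1], "fingers": 255},
    {"linear": [0.0006, 0, 0], "delta_rot": [0, 0, 0.2], "fingers": 255},
    {"linear": [0.0009, -0.0001, 0], "delta_rot": [0, 0, 0.3], "fingers": 255},
    {"linear": [0.0012, -0.0001, 0], "delta_rot": [0, 0, 0.4], "fingers": 255},
    {"linear": [0.0014, -0.0001, 0], "delta_rot": [0, 0, 0.5], "fingers": 255},
    {"linear": [0.0014, -0.0001, 0], "delta_rot": [0, 0, 0.5], "fingers": 255},
    {"linear": [0.0014, -0.0001, 0], "delta_rot": [0, 0, 0.5], "fingers": 255},
    {"linear": [0.0014, -0.0001, 0], "delta_rot": [0, 0, 0.5], "fingers": 255}
  ]
}}

```text
time: 35.8
tool_pos: [0.4825, 0.0116, 0.0173]
tool_rot: [0.0, 0.848, 0.529, -0.002]
contact_force: [-3.2, -6.3, 3.4]
gripper_width: -0.0
```

```bash
python3 q.py
```

```text
35.8 [0.4825 0.0116 0.0173] F tool [-7.1 -0.1 -3.4] nut [ 2.290e-02  1.641e-01 -1.000e-04] yaw 63.9
```

Request:
{"api": "apply_moves", "payload": {
  "commands": [
    {"linear": [0.0003, 0, -0.0001], "delta_rot": [0, 0, 0.1], "fingers": 255},
    {"linear": [0.0006, 0, -0.0002], "delta_rot": [0, 0, 0.2], "fingers": 255},
    {"linear": [0.0009, -0.0001, -0.0002], "delta_rot": [0, 0, 0.3], "fingers": 255},
    {"linear": [0.0012, -0.0001, -0.0002], "delta_rot": [0, 0, 0.4], "fingers": 255},
    {"linear": [0.0014, -0.0001, -0.0002], "delta_rot": [0, 0, 0.5], "fingers": 255},
    {"linear": [0.0014, -0.0001, -0.0002], "delta_rot": [0, 0, 0.5], "fingers": 255},
    {"linear": [0.0014, -0.0001, -0.0002], "delta_rot": [0, 0, 0.5], "fingers": 255},
    {"linear": [0.0014, -0.0001, -0.0002], "delta_rot": [0, 0, 0.5], "fingers": 255}
  ]
}}

```text
time: 36.6
tool_pos: [0.4828, 0.0127, 0.0173]
tool_rot: [0.0, 0.851, 0.526, -0.002]
contact_force: [-3.6, -7.5, 1.8]
gripper_width: -0.0
```

```bash
python3 q.py
```

```text
36.6 [0.4828 0.0127 0.0173] F tool [-8.3  0.2 -1.8] nut [ 2.320e-02  1.642e-01 -1.000e-04] yaw 63.41
```

The force is rising and the tool is lagging, so the stop is near. Small steps now.

Request:
{"api": "apply_moves", "payload": {
  "commands": [
    {"linear": [0.0001, 0, 0], "delta_rot": [0, 0, 0.03], "fingers": 255},
    {"linear": [0.0002, 0, 0], "delta_rot": [0, 0, 0.06], "fingers": 255},
    {"linear": [0.0003, 0, 0], "delta_rot": [0, 0, 0.1], "fingers": 255},
    {"linear": [0.0004, 0, 0], "delta_rot": [0, 0, 0.13], "fingers": 255},
    {"linear": [0.0004, 0, 0], "delta_rot": [0, 0, 0.13], "fingers": 255},
    {"linear": [0.0004, 0, 0], "delta_rot": [0, 0, 0.13], "fingers": 255},
    {"linear": [0.0004, 0, 0], "delta_rot": [0, 0, 0.13], "fingers": 255},
    {"linear": [0.0004, 0, 0], "delta_rot": [0, 0, 0.13], "fingers": 255}
  ]
}}

```text
time: 37.4
tool_pos: [0.4829, 0.0129, 0.0173]
tool_rot: [0.0, 0.851, 0.525, -0.002]
contact_force: [-4.4, -8.5, 2.8]
gripper_width: 0.0
```

```bash
python3 q.py
```

```text
37.4 [0.4829 0.0129 0.0173] F tool [-9.6 -0.1 -2.8] nut [ 0.0234  0.1641 -0.0002] yaw 63.28
```

Request:
{"api": "apply_moves", "payload": {
  "commands": [
    {"linear": [0.0001, 0, 0], "delta_rot": [0, 0, 0.02], "fingers": 255},
    {"linear": [0.0002, 0, 0], "delta_rot": [0, 0, 0.04], "fingers": 255},
    {"linear": [0.0003, 0, 0], "delta_rot": [0, 0, 0.06], "fingers": 255},
    {"linear": [0.0003, 0, 0], "delta_rot": [0, 0, 0.06], "fingers": 255},
    {"linear": [0.0003, 0, 0], "delta_rot": [0, 0, 0.06], "fingers": 255},
    {"linear": [0.0003, 0, 0], "delta_rot": [0, 0, 0.06], "fingers": 255},
    {"linear": [0.0003, 0, 0], "delta_rot": [0, 0, 0.06], "fingers": 255},
    {"linear": [0.0003, 0, 0], "delta_rot": [0, 0, 0.06], "fingers": 255}
  ]
}}

```text
time: 38.2
tool_pos: [0.483, 0.0131, 0.0173]
tool_rot: [0.0, 0.852, 0.524, -0.002]
contact_force: [-3.4, -9.2, 2.8]
gripper_width: -0.001
```

```bash
python3 q.py
```

```text
38.2 [0.483  0.0131 0.0173] F tool [-9.8  1.1 -2.8] nut [ 0.0233  0.1641 -0.0002] yaw 63.23
```

Request:
{"api": "apply_moves", "payload": {
  "commands": [
    {"linear": [0.0001, 0, 0], "delta_rot": [0, 0, 0.02], "fingers": 255},
    {"linear": [0.0002, 0, 0], "delta_rot": [0, 0, 0.04], "fingers": 255},
    {"linear": [0.0003, 0, 0], "delta_rot": [0, 0, 0.06], "fingers": 255},
    {"linear": [0.0003, 0, 0], "delta_rot": [0, 0, 0.06], "fingers": 255},
    {"linear": [0.0003, 0, 0], "delta_rot": [0, 0, 0.06], "fingers": 255},
    {"linear": [0.0003, 0, 0], "delta_rot": [0, 0, 0.06], "fingers": 255},
    {"linear": [0.0003, 0, 0], "delta_rot": [0, 0, 0.06], "fingers": 255},
    {"linear": [0.0003, 0, 0], "delta_rot": [0, 0, 0.06], "fingers": 255}
  ]
}}

```text
time: 39.0
tool_pos: [0.483, 0.0133, 0.0172]
tool_rot: [0.0, 0.852, 0.524, -0.002]
contact_force: [-4.5, -8.7, 4.5]
gripper_width: 0.0
```

```bash
python3 q.py
```

```text
39.0 [0.483  0.0133 0.0172] F tool [-9.8 -0.1 -4.5] nut [ 0.0233  0.1642 -0.0002] yaw 63.17
```

Request:
{"api": "apply_moves", "payload": {
  "commands": [
    {"linear": [0.0001, 0, -0.0002], "delta_rot": [0, 0, 0], "fingers": 255},
    {"linear": [0.0002, 0, -0.0003], "delta_rot": [0, 0, 0], "fingers": 255},
    {"linear": [0.0003, 0, -0.0004], "delta_rot": [0, 0, 0], "fingers": 255},
    {"linear": [0.0004, 0, -0.0004], "delta_rot": [0, 0, 0], "fingers": 255},
    {"linear": [0.0004, 0, -0.0004], "delta_rot": [0, 0, 0], "fingers": 255},
    {"linear": [0.0004, 0, -0.0004], "delta_rot": [0, 0, 0], "fingers": 255},
    {"linear": [0.0004, 0, -0.0004], "delta_rot": [0, 0, 0], "fingers": 255},
    {"linear": [0.0004, 0, -0.0004], "delta_rot": [0, 0, 0], "fingers": 255}
  ]
}}

```text
time: 39.8
tool_pos: [0.4832, 0.0138, 0.0174]
tool_rot: [0.0, 0.852, 0.524, -0.002]
contact_force: [-2.7, -9.3, 0.9]
gripper_width: 0.003
```

```bash
python3 q.py
```

```text
39.8 [0.4832 0.0138 0.0174] F tool [-9.5  1.8 -0.8] nut [ 2.280e-02  1.642e-01 -1.000e-04] yaw 63.16
```

```bash
python3 - <<'E'
from h import *
s=state();im=eyes.grab_frame('wrist'); save('w9.png',im)
im=eyes.grab_frame('top'); save('t9f.png',im); save('t9.png',cv2.resize(im[125:225,220:330],None,fx=6,fy=6,interpolation=cv2.INTER_CUBIC))
E
```

```text
(no output)
```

View pics/w9.png

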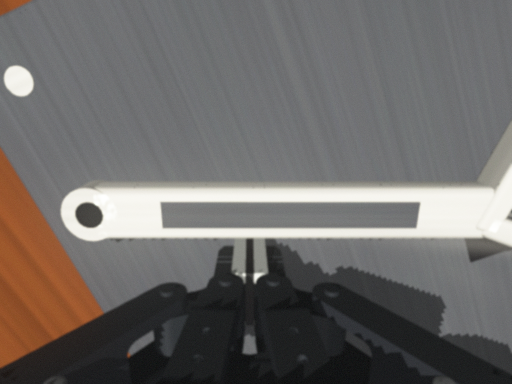

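View pics/t9.png

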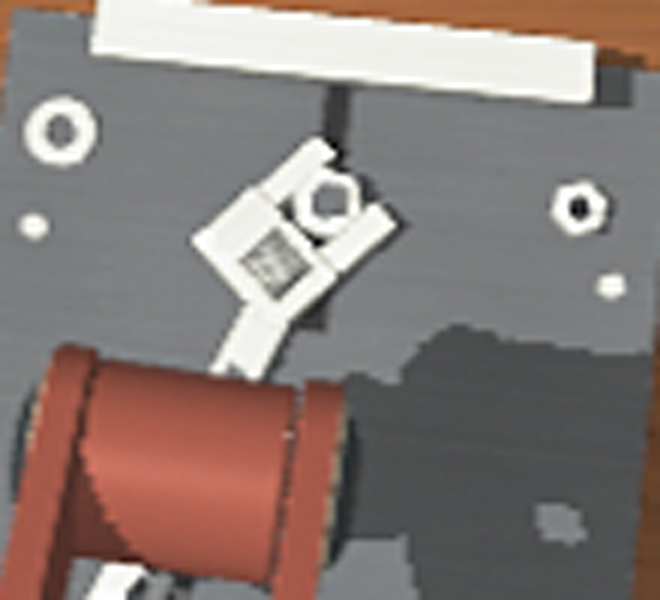

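The handle lies along the tool and the nut is still snug between the jaws. I'll take another small step to see whether the force climbs.

Request:
{"api": "apply_moves", "payload": {
  "commands": [
    {"linear": [0.0001, 0, 0], "delta_rot": [0, 0, 0.02], "fingers": 255},
    {"linear": [0.0002, 0, 0], "delta_rot": [0, 0, 0.04], "fingers": 255},
    {"linear": [0.0003, 0, 0], "delta_rot": [0, 0, 0.06], "fingers": 255},
    {"linear": [0.0004, 0, 0], "delta_rot": [0, 0, 0.1], "fingers": 255},
    {"linear": [0.0004, 0, 0], "delta_rot": [0, 0, 0.1], "fingers": 255},
    {"linear": [0.0004, 0, 0], "delta_rot": [0, 0, 0.1], "fingers": 255},
    {"linear": [0.0004, 0, 0], "delta_rot": [0, 0, 0.1], "fingers": 255},
    {"linear": [0.0004, 0, 0], "delta_rot": [0, 0, 0.1], "fingers": 255}
  ]
}}

```text
time: 40.7
tool_pos: [0.4832, 0.0141, 0.0173]
tool_rot: [0.0, 0.852, 0.523, -0.002]
contact_force: [-3.4, -8.8, 1.0]
gripper_width: -0.002
```

```bash
python3 q.py
```

```text
40.7 [0.4832 0.0141 0.0173] F tool [-9.3  1.  -1. ] nut [ 2.280e-02  1.642e-01 -1.000e-04] yaw 63.06
```

Request:
{"api": "apply_moves", "payload": {
  "commands": [
    {"linear": [0.0002, 0, 0], "delta_rot": [0, 0, 0.06], "fingers": 255},
    {"linear": [0.0004, 0, 0], "delta_rot": [0, 0, 0.13], "fingers": 255},
    {"linear": [0.0006, 0, 0], "delta_rot": [0, 0, 0.2], "fingers": 255},
    {"linear": [0.0007, -0.0001, 0], "delta_rot": [0, 0, 0.25], "fingers": 255},
    {"linear": [0.0007, -0.0001, 0], "delta_rot": [0, 0, 0.25], "fingers": 255},
    {"linear": [0.0007, -0.0001, 0], "delta_rot": [0, 0, 0.25], "fingers": 255},
    {"linear": [0.0007, -0.0001, 0], "delta_rot": [0, 0, 0.25], "fingers": 255},
    {"linear": [0.0007, -0.0001, 0], "delta_rot": [0, 0, 0.25], "fingers": 255}
  ]
}}

```text
time: 41.5
tool_pos: [0.4834, 0.0146, 0.0173]
tool_rot: [0.0, 0.853, 0.521, -0.003]
contact_force: [-4.1, -9.0, 1.9]
gripper_width: 0.005
```

```bash
python3 q.py
```

```text
41.5 [0.4834 0.0146 0.0173] F tool [-9.9  0.4 -1.8] nut [ 0.023   0.1643 -0.0002] yaw 62.82
```

The force has levelled off near 9.7 N with slow motion. From the saved images I'll compare the wrench yaw with the plate yaw: at the stop the wrench should be 43.0° clockwise of the plate, if the flats are square at zero.

```bash
python3 - <<'E'
from h import *
import pickle
from numpy import degrees as D
s=pickle.load(open('w5.pkl','rb')); c=cam('wrist',s)
im=cv2.imread('pics/w5.png'); b,g,r=[x.astype(int) for x in cv2.split(im)]
# robot-side plate edge: orange wood (r-b>60) to grey transition scanning down columns
P=[]
for u in range(110,475,6):
    col=(r-b)[:70,u]; k=np.where(col<40)[0]
    k=k[k>20]
    v=k[0]; 
    P.append(ray(c,u,v-.5,.012)[:2])
P=np.array(P); vx,vy,x,y=cv2.fitLine(P.astype(np.float32),cv2.DIST_HUBER,0,.001,.001).ravel(); a=D(np.arctan2(vy,vx)); print('plate near edge',a,'-> plate yaw',a-90 if a>0 else a+90)
P=[]
for v in range(60,200,5):
    row=(r-b)[v,420:512]; k=np.where(row>60)[0]; P.append(ray(c,420+k[0]-.5,v,.012)[:2])
P=np.array(P); vx,vy,x,y=cv2.fitLine(P.astype(np.float32),cv2.DIST_HUBER,0,.001,.001).ravel(); a=D(np.arctan2(vy,vx)); print('plate left edge',a)
# w9: handle angle relative to tool; pose approx from the state then
g9=cv2.cvtColor(cv2.imread('pics/w9.png'),cv2.COLOR_BGR2GRAY)
s9=state(); print(s9['tool_rot'])
q=np.array([0.0,.852,.524,-.002]);q/=np.linalg.norm(q)
s9=dict(s9);s9['tool_rot']=q;s9['tool_pos']=np.array([.4832,.0138,.0174]); c9=cam('wrist',s9)
P=[]
for u in range(120,460,10):
    if 225<u<280: continue
    k=np.where(g9[160:250,u]>190)[0]; t,bm=160+k[0]-.5,160+k[-1]+.5
    A,B=ray(c9,u,t,.027),ray(c9,u,bm,.027); P.append(np.r_[A[:2],B[:2]])
P=np.array(P)
for A in (P[:,:2],P[:,2:],(P[:,:2]+P[:,2:])/2):
    vx,vy,x,y=cv2.fitLine(A.astype(np.float32),cv2.DIST_HUBER,0,.001,.001).ravel(); print('handle',D(np.arctan2(vy,vx)),'wrench yaw',D(np.arctan2(vy,vx))-20, 'nut off',(.6397-x)*vy-(-.0398-y)*vx)
E
```

```text
plate near edge 85.2579 -> plate yaw -4.7421036
plate left edge -4.8561735
[ 2.50425401e-04  8.53460164e-01  5.21151141e-01 -2.67839617e-03]
handle -26.80562 wrench yaw -46.80562 nut off 0.013075121
handle -26.623652 wrench yaw -46.62365 nut off -0.009130258
handle -26.712482 wrench yaw -46.712482 nut off 0.0019785464
```

The wrench is about 42.2° (0.737 rad) clockwise of the plate, slightly short of 43.0°. I'll keep pushing in small steps and stay below 12.5 N.

Request:
{"api": "apply_moves", "payload": {
  "commands": [
    {"linear": [0.0002, 0, 0], "delta_rot": [0, 0, 0.06], "fingers": 255},
    {"linear": [0.0004, 0, -0.0001], "delta_rot": [0, 0, 0.13], "fingers": 255},
    {"linear": [0.0006, 0, -0.0002], "delta_rot": [0, 0, 0.2], "fingers": 255},
    {"linear": [0.0008, -0.0001, -0.0002], "delta_rot": [0, 0, 0.27], "fingers": 255},
    {"linear": [0.0008, -0.0001, -0.0002], "delta_rot": [0, 0, 0.27], "fingers": 255},
    {"linear": [0.0008, -0.0001, -0.0002], "delta_rot": [0, 0, 0.27], "fingers": 255},
    {"linear": [0.0008, -0.0001, -0.0002], "delta_rot": [0, 0, 0.27], "fingers": 255},
    {"linear": [0.0008, -0.0001, -0.0002], "delta_rot": [0, 0, 0.27], "fingers": 255}
  ]
}}

```text
time: 42.3
tool_pos: [0.4838, 0.0161, 0.0174]
tool_rot: [-0.0, 0.855, 0.519, -0.002]
contact_force: [-2.2, -6.6, 0.8]
gripper_width: -0.001
```

```bash
python3 q.py
```

```text
42.3 [0.4838 0.0161 0.0174] F tool [-6.9  1.1 -0.8] nut [ 2.230e-02  1.644e-01 -1.000e-04] yaw 62.53
```

It moved on and the force fell to 6.9 N, so that was stick-slip and not the stop. Continuing.

Request:
{"api": "apply_moves", "payload": {
  "commands": [
    {"linear": [0.0002, 0, 0], "delta_rot": [0, 0, 0.06], "fingers": 255},
    {"linear": [0.0004, 0, 0], "delta_rot": [0, 0, 0.13], "fingers": 255},
    {"linear": [0.0006, 0, 0], "delta_rot": [0, 0, 0.2], "fingers": 255},
    {"linear": [0.0008, -0.0001, 0], "delta_rot": [0, 0, 0.27], "fingers": 255},
    {"linear": [0.0008, -0.0001, 0], "delta_rot": [0, 0, 0.27], "fingers": 255},
    {"linear": [0.0008, -0.0001, 0], "delta_rot": [0, 0, 0.27], "fingers": 255},
    {"linear": [0.0008, -0.0001, 0], "delta_rot": [0, 0, 0.27], "fingers": 255},
    {"linear": [0.0008, -0.0001, 0], "delta_rot": [0, 0, 0.27], "fingers": 255}
  ]
}}

```text
time: 43.1
tool_pos: [0.4839, 0.0165, 0.0174]
tool_rot: [-0.0, 0.856, 0.517, -0.002]
contact_force: [-3.1, -8.3, 2.1]
gripper_width: -0.001
```

```bash
python3 q.py
```

```text
43.1 [0.4839 0.0165 0.0174] F tool [-8.8  1.1 -2. ] nut [ 2.260e-02  1.644e-01 -1.000e-04] yaw 62.27
```

Request:
{"api": "apply_moves", "payload": {
  "commands": [
    {"linear": [0.0001, 0, 0], "delta_rot": [0, 0, 0.03], "fingers": 255},
    {"linear": [0.0002, 0, 0], "delta_rot": [0, 0, 0.06], "fingers": 255},
    {"linear": [0.0003, 0, -0.0001], "delta_rot": [0, 0, 0.1], "fingers": 255},
    {"linear": [0.0005, 0, -0.0002], "delta_rot": [0, 0, 0.15], "fingers": 255},
    {"linear": [0.0005, 0, -0.0002], "delta_rot": [0, 0, 0.15], "fingers": 255},
    {"linear": [0.0005, 0, -0.0002], "delta_rot": [0, 0, 0.15], "fingers": 255},
    {"linear": [0.0005, 0, -0.0002], "delta_rot": [0, 0, 0.15], "fingers": 255},
    {"linear": [0.0005, 0, -0.0002], "delta_rot": [0, 0, 0.15], "fingers": 255}
  ]
}}

```text
time: 43.9
tool_pos: [0.484, 0.0168, 0.0174]
tool_rot: [-0.0, 0.857, 0.516, -0.003]
contact_force: [-2.8, -8.8, -0.2]
gripper_width: -0.003
```

```bash
python3 q.py
```

```text
43.9 [0.484  0.0168 0.0174] F tool [-9.1  1.7  0.2] nut [ 2.270e-02  1.645e-01 -1.000e-04] yaw 62.12
```

Request:
{"api": "apply_moves", "payload": {
  "commands": [
    {"linear": [0.0002, 0, 0], "delta_rot": [0, 0, 0.03], "fingers": 255},
    {"linear": [0.0003, 0, 0], "delta_rot": [0, 0, 0.06], "fingers": 255},
    {"linear": [0.0004, 0, 0], "delta_rot": [0, 0, 0.1], "fingers": 255},
    {"linear": [0.0006, 0, 0], "delta_rot": [0, 0, 0.15], "fingers": 255},
    {"linear": [0.0006, 0, 0], "delta_rot": [0, 0, 0.15], "fingers": 255},
    {"linear": [0.0006, 0, 0], "delta_rot": [0, 0, 0.15], "fingers": 255},
    {"linear": [0.0006, 0, 0], "delta_rot": [0, 0, 0.15], "fingers": 255},
    {"linear": [0.0006, 0, 0], "delta_rot": [0, 0, 0.15], "fingers": 255}
  ]
}}

```text
time: 44.7
tool_pos: [0.4841, 0.0171, 0.0174]
tool_rot: [0.0, 0.857, 0.515, -0.003]
contact_force: [-3.4, -9.7, 0.9]
gripper_width: -0.002
```

```bash
python3 q.py
```

```text
44.7 [0.4841 0.0171 0.0174] F tool [-10.1   1.6  -0.9] nut [ 0.0228  0.1645 -0.0002] yaw 61.98
```

Request:
{"api": "apply_moves", "payload": {
  "commands": [
    {"linear": [0.0002, 0, 0], "delta_rot": [0, 0, 0.03], "fingers": 255},
    {"linear": [0.0003, 0, 0], "delta_rot": [0, 0, 0.06], "fingers": 255},
    {"linear": [0.0004, 0, 0], "delta_rot": [0, 0, 0.08], "fingers": 255},
    {"linear": [0.0005, 0, 0], "delta_rot": [0, 0, 0.1], "fingers": 255},
    {"linear": [0.0006, 0, 0], "delta_rot": [0, 0, 0.12], "fingers": 255},
    {"linear": [0.0006, 0, 0], "delta_rot": [0, 0, 0.12], "fingers": 255},
    {"linear": [0.0006, 0, 0], "delta_rot": [0, 0, 0.12], "fingers": 255},
    {"linear": [0.0006, 0, 0], "delta_rot": [0, 0, 0.12], "fingers": 255}
  ]
}}

```text
time: 45.5
tool_pos: [0.4842, 0.0175, 0.0174]
tool_rot: [0.0, 0.858, 0.514, -0.003]
contact_force: [-3.5, -9.1, 0.8]
gripper_width: 0.001
```

```bash
python3 q.py
```

```text
45.5 [0.4842 0.0175 0.0174] F tool [-9.6  1.2 -0.7] nut [ 0.0228  0.1645 -0.0003] yaw 61.86
```

Request:
{"api": "apply_moves", "payload": {
  "commands": [
    {"linear": [0.0002, 0, -0.0001], "delta_rot": [0, 0, 0.03], "fingers": 255},
    {"linear": [0.0004, 0, -0.0002], "delta_rot": [0, 0, 0.06], "fingers": 255},
    {"linear": [0.0006, 0, -0.0002], "delta_rot": [0, 0, 0.1], "fingers": 255},
    {"linear": [0.0008, 0, -0.0002], "delta_rot": [0, 0, 0.15], "fingers": 255},
    {"linear": [0.0008, 0, -0.0002], "delta_rot": [0, 0, 0.15], "fingers": 255},
    {"linear": [0.0008, 0, -0.0002], "delta_rot": [0, 0, 0.15], "fingers": 255},
    {"linear": [0.0008, 0, -0.0002], "delta_rot": [0, 0, 0.15], "fingers": 255},
    {"linear": [0.0008, 0, -0.0002], "delta_rot": [0, 0, 0.15], "fingers": 255}
  ]
}}

```text
time: 46.3
tool_pos: [0.4846, 0.0187, 0.0174]
tool_rot: [-0.0, 0.859, 0.513, -0.003]
contact_force: [-3.7, -8.2, -0.5]
gripper_width: 0.005
```

```bash
python3 q.py; python3 - <<'E'
from h import *
s=state(); im=eyes.grab_frame('wrist'); save('w10.png',im); im0=cv2.imread('pics/w10.png')
import pickle; pickle.dump(s,open('w10.pkl','wb'))
g9=cv2.cvtColor(im0,cv2.COLOR_BGR2GRAY); c9=cam('wrist',s);P=[]
for u in range(120,460,10):
    if 225<u<280: continue
    k=np.where(g9[160:250,u]>190)[0]; t,bm=160+k[0]-.5,160+k[-1]+.5
    A,B=ray(c9,u,t,.027),ray(c9,u,bm,.027); P.append(np.r_[A[:2],B[:2]])
P=np.array(P)
for A in (P[:,:2],P[:,2:],(P[:,:2]+P[:,2:])/2):
    vx,vy,x,y=cv2.fitLine(A.astype(np.float32),cv2.DIST_HUBER,0,.001,.001).ravel(); a=np.degrees(np.arctan2(vy,vx));print('handle',a,'rel plate',-(a-20+4.8), 'nut off',(.6397-x)*vy-(-.0398-y)*vx)
E
```

```text
46.3 [0.4846 0.0187 0.0174] F tool [-8.9  0.7  0.6] nut [ 0.0219  0.1647 -0.0003] yaw 61.7
handle -28.266285 rel plate 43.466286 nut off 0.01393817
handle -28.496962 rel plate 43.696964 nut off -0.009315241
handle -28.42975 rel plate 43.62975 nut off 0.0021993443
```

The handle moved on again at 8.9 N and reads 43.6° from the plate, so it may be at or past the stop. I'll back off and look closely at the nut and jaws.

Request:
{"api": "apply_moves", "payload": {
  "commands": [
    {"linear": [-0.005, 0, 0], "delta_rot": [0, 0, 0], "fingers": 255},
    {"linear": [-0.012, 0, -0.02], "delta_rot": [0, 0, 0], "fingers": 255},
    {"linear": [-0.018, 0.02, -0.06], "delta_rot": [0, 0, 0], "fingers": 255},
    {"linear": [-0.019, 0.05, -0.09], "delta_rot": [0, 0, 0], "fingers": 255},
    {"linear": [-0.019, 0.09, -0.11], "delta_rot": [0, 0, 0], "fingers": 255},
    {"linear": [-0.019, 0.13, -0.115], "delta_rot": [0, 0, 0], "fingers": 255},
    {"linear": [-0.019, 0.155, -0.115], "delta_rot": [0, 0, 0], "fingers": 255},
    {"linear": [-0.019, 0.163, -0.115], "delta_rot": [0, 0, 0], "fingers": 255}
  ]
}}

```text
time: 47.15
tool_pos: [0.6228, -0.0749, 0.1337]
tool_rot: [-0.0, 0.859, 0.512, 0.001]
contact_force: [0.7, -0.4, 0.5]
gripper_width: 0.001
```

```bash
python3 q.py; python3 - <<'E'
from h import *
s=state(); im=eyes.grab_frame('wrist'); save('w11.png',im)
import pickle; pickle.dump(s,open('w11.pkl','wb'))
c=cam('wrist',s); u,v=proj(c,[.64,-.04,.03]).astype(int); print(u,v)
u0=max(0,u-66);v0=max(0,v-60); print(u0,v0)
save('w11c.png',cv2.resize(im[v0:v0+100,u0:u0+133],None,fx=6,fy=6,interpolation=cv2.INTER_CUBIC))
E
```

```text
47.15 [ 0.6228 -0.0749  0.1337] F tool [-0.1  0.8 -0.5] nut [ 0.0387 -0.0015  0.1168] yaw 61.6
247 142
181 82
```

View pics/w11.png

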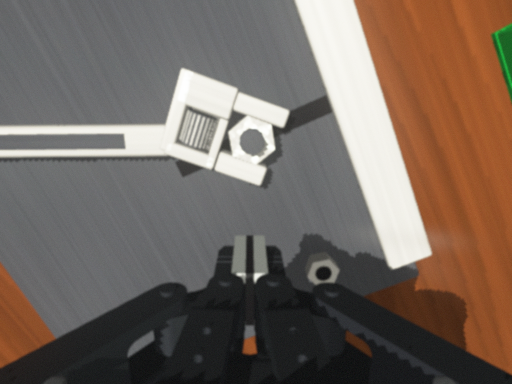

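View pics/w11c.png

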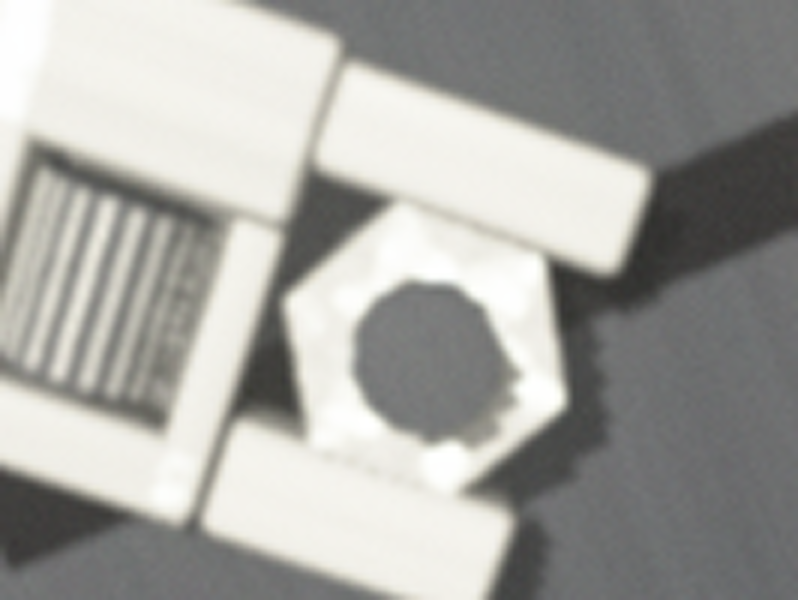

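The nut's flats are parallel to both jaws (about 20° in the crop) with no visible gap. I'll measure the angle between the handle and the work rest within this single image.

```bash
python3 - <<'E'
from h import *
import pickle
s=pickle.load(open('w11.pkl','rb')); c=cam('wrist',s)
im=cv2.imread('pics/w11.png'); g=cv2.cvtColor(im,cv2.COLOR_BGR2GRAY)
def fit(P):
    vx,vy,x,y=cv2.fitLine(np.array(P).astype(np.float32),cv2.DIST_HUBER,0,.0005,.0005).ravel(); return np.degrees(np.arctan2(vy,vx))
T=[];B=[]
for u in range(5,155,5):
    k=np.where(g[110:170,u]>190)[0]; T.append(ray(c,u,110+k[0]-.5,.027)[:2]);B.append(ray(c,u,110+k[-1]+.5,.027)[:2])
print('handle',fit(T),fit(B),'width',np.mean([np.linalg.norm(a-b) for a,b in zip(T,B)]))
L=[];Q=[]
for v in range(8,240,8):
    k=np.where(g[v,290:440]>170)[0]; 
    L.append(ray(c,290+k[0]-.5,v,.072)[:2]);Q.append(ray(c,290+k[-1]+.5,v,.072)[:2])
print('rest',fit(L),fit(Q),np.array(Q[0]),Q[-1])
# jaws gap / nut in crop px
def w(x,y,z=.028): return ray(c,181+x/6-.4,82+y/6-.4,z)[:2]
A,Bp=w(315,170),w(610,275); C,D=w(310,440),w(457,495)
d=(Bp-A)/np.linalg.norm(Bp-A); n=np.array([-d[1],d[0]])
print('jaw face yaw',np.degrees(np.arctan2(d[1],d[0])))
J2=w(240,415); J2b=w(510,515)
print('gap',(J2-A)@n,(J2b-A)@n)
for p in [(400,205),(540,255),(566,405),(457,495),(310,440),(287,300)]: print(((w(*p,z=.030)-w(430,350,z=.030))*1000).round(1),end=' ')
# wood/plate near edges
s1=pickle.load(open('w1.pkl','rb')); c1=cam('wrist',s1); g1=cv2.cvtColor(cv2.imread('pics/w1.png'),cv2.COLOR_BGR2GRAY)
Tt=[];Bb=[]
for u in range(150,345,8):
    k=np.where(g1[295:345,u]>200)[0]
    if len(k)>8: Tt.append(ray(c1,u,295+k[0]-.5,.072)[:2]);Bb.append(ray(c1,u,295+k[-1]+.5,.072)[:2])
print('\nw1 rest',fit(Tt),fit(Bb))
E
```

```text
handle -28.415339 -28.160524 width 0.02267252250008074
rest 85.235596 85.305016 [0.73115555 0.00185401] [ 0.71927026 -0.14471095]
jaw face yaw -47.57792159920564
gap -0.03163021144926997 -0.032556561239606374
[ 5.1 17.2] [17.3  3.8] [ 11.7 -14.1] [ -5.7 -17.8] [-18.6  -2.8] [-12.6  13.8] 
w1 rest 85.27753 84.82149
```

The handle is 43.5° from the plate, so the nut is at or near its stop, but I never saw the force rise sharply. I'll go back and press once more to confirm, then re-snug the worm.

Request:
{"api": "apply_moves", "payload": {
  "commands": [
    {"linear": [0.0, -0.04, 0], "delta_rot": [0, 0, 0], "fingers": 255},
    {"linear": [0.0, -0.085, 0.01], "delta_rot": [0, 0, 0], "fingers": 255},
    {"linear": [0.0, -0.13, 0.03], "delta_rot": [0, 0, 0], "fingers": 255},
    {"linear": [0.002, -0.16, 0.07], "delta_rot": [0, 0, 0], "fingers": 255},
    {"linear": [0.004, -0.163, 0.1], "delta_rot": [0, 0, 0], "fingers": 255},
    {"linear": [0.006, -0.163, 0.113], "delta_rot": [0, 0, 0], "fingers": 255},
    {"linear": [0.01, -0.163, 0.115], "delta_rot": [0, 0, 0], "fingers": 255},
    {"linear": [0.014, -0.163, 0.115], "delta_rot": [0, 0, 0], "fingers": 255}
  ]
}}

```text
time: 48.0
tool_pos: [0.4854, 0.0156, 0.0193]
tool_rot: [0.0, 0.859, 0.512, 0.001]
contact_force: [1.1, 0.5, 0.4]
gripper_width: -0.002
```

Request:
{"api": "apply_moves", "payload": {
  "commands": [
    {"linear": [0.0008, 0, 0], "delta_rot": [0, 0, 0], "fingers": 255},
    {"linear": [0.0014, 0, 0], "delta_rot": [0, 0, 0], "fingers": 255},
    {"linear": [0.002, 0, 0], "delta_rot": [0, 0, 0], "fingers": 255},
    {"linear": [0.0025, 0, 0], "delta_rot": [0, 0, 0], "fingers": 255},
    {"linear": [0.003, 0, 0], "delta_rot": [0, 0, 0], "fingers": 255},
    {"linear": [0.0035, 0, 0], "delta_rot": [0, 0, 0], "fingers": 255},
    {"linear": [0.004, 0, 0], "delta_rot": [0, 0, 0], "fingers": 255},
    {"linear": [0.004, 0, 0], "delta_rot": [0, 0, 0], "fingers": 255}
  ]
}}

```text
time: 48.8
tool_pos: [0.4868, 0.0167, 0.0198]
tool_rot: [0.002, 0.859, 0.513, -0.001]
contact_force: [-3.7, -8.9, 6.1]
gripper_width: -0.004
```

```bash
python3 q.py
```

```text
48.8 [0.4868 0.0167 0.0198] F tool [-9.6  1.  -6. ] nut [0.0228 0.1618 0.0031] yaw 61.68
```

Request:
{"api": "apply_moves", "payload": {
  "commands": [
    {"linear": [0.0, 0, -0.0004], "delta_rot": [0, 0, 0], "fingers": 255},
    {"linear": [0.0002, 0, -0.0007], "delta_rot": [0, 0, 0], "fingers": 255},
    {"linear": [0.0004, 0, -0.0007], "delta_rot": [0, 0, 0], "fingers": 255},
    {"linear": [0.0006, 0, -0.0007], "delta_rot": [0, 0, 0], "fingers": 255},
    {"linear": [0.0006, 0, -0.0007], "delta_rot": [0, 0, 0], "fingers": 255},
    {"linear": [0.0006, 0, -0.0007], "delta_rot": [0, 0, 0], "fingers": 255},
    {"linear": [0.0006, 0, -0.0007], "delta_rot": [0, 0, 0], "fingers": 255},
    {"linear": [0.0006, 0, -0.0007], "delta_rot": [0, 0, 0], "fingers": 255}
  ]
}}

```text
time: 49.6
tool_pos: [0.4869, 0.0172, 0.02]
tool_rot: [0.002, 0.859, 0.513, -0.001]
contact_force: [-2.2, -9.6, 2.7]
gripper_width: 0.002
```

```bash
python3 q.py
```

```text
49.6 [0.4869 0.0172 0.02  ] F tool [-9.6  2.6 -2.7] nut [0.0223 0.1619 0.0033] yaw 61.67
```

Request:
{"api": "apply_moves", "payload": {
  "commands": [
    {"linear": [0.0002, 0, 0], "delta_rot": [0, 0, 0], "fingers": 255},
    {"linear": [0.0004, 0, 0], "delta_rot": [0, 0, 0], "fingers": 255},
    {"linear": [0.0006, 0, -0.0002], "delta_rot": [0, 0, 0], "fingers": 255},
    {"linear": [0.0008, 0, -0.0002], "delta_rot": [0, 0, 0.1], "fingers": 255},
    {"linear": [0.0008, 0, -0.0002], "delta_rot": [0, 0, 0.1], "fingers": 255},
    {"linear": [0.0008, 0, -0.0002], "delta_rot": [0, 0, 0.1], "fingers": 255},
    {"linear": [0.0008, 0, -0.0002], "delta_rot": [0, 0, 0.1], "fingers": 255},
    {"linear": [0.0008, 0, -0.0002], "delta_rot": [0, 0, 0.1], "fingers": 255}
  ]
}}

```text
time: 50.4
tool_pos: [0.487, 0.0176, 0.02]
tool_rot: [0.002, 0.859, 0.512, -0.001]
contact_force: [-2.5, -10.0, 2.4]
gripper_width: -0.001
```

```bash
python3 q.py
```

```text
50.4 [0.487  0.0176 0.02  ] F tool [-10.    2.6  -2.4] nut [0.0221 0.162  0.0033] yaw 61.58
```

Request:
{"api": "apply_moves", "payload": {
  "commands": [
    {"linear": [0.0003, 0, 0], "delta_rot": [0, 0, 0], "fingers": 255},
    {"linear": [0.0006, 0, 0], "delta_rot": [0, 0, 0.05], "fingers": 255},
    {"linear": [0.0009, 0, 0], "delta_rot": [0, 0, 0.1], "fingers": 255},
    {"linear": [0.0012, 0, 0], "delta_rot": [0, 0, 0.15], "fingers": 255},
    {"linear": [0.0012, 0, 0], "delta_rot": [0, 0, 0.15], "fingers": 255},
    {"linear": [0.0012, 0, 0], "delta_rot": [0, 0, 0.15], "fingers": 255},
    {"linear": [0.0012, 0, 0], "delta_rot": [0, 0, 0.15], "fingers": 255},
    {"linear": [0.0012, 0, 0], "delta_rot": [0, 0, 0.15], "fingers": 255}
  ]
}}

```text
time: 51.2
tool_pos: [0.4873, 0.0183, 0.02]
tool_rot: [0.002, 0.86, 0.511, -0.002]
contact_force: [-4.3, -12.2, 2.4]
gripper_width: -0.001
```

```bash
python3 q.py
```

```text
51.2 [0.4873 0.0183 0.02  ] F tool [-12.8   2.1  -2.3] nut [0.0218 0.162  0.0031] yaw 61.44
```

At 12.8 N with the handle back at its earlier furthest position, the nut is hard against the stop. I'll back off and work out the worm's position from w11.

Request:
{"api": "apply_moves", "payload": {
  "commands": [
    {"linear": [-0.002, 0, 0], "delta_rot": [0, 0, 0], "fingers": 255},
    {"linear": [-0.008, 0, -0.005], "delta_rot": [0, 0, 0], "fingers": 255},
    {"linear": [-0.014, 0.01, -0.03], "delta_rot": [0, 0, 0], "fingers": 255},
    {"linear": [-0.014, 0.03, -0.06], "delta_rot": [0, 0, 0], "fingers": 255},
    {"linear": [-0.014, 0.06, -0.08], "delta_rot": [0, 0, 0], "fingers": 255},
    {"linear": [-0.014, 0.09, -0.1], "delta_rot": [0, 0, 0], "fingers": 255},
    {"linear": [-0.014, 0.11, -0.11], "delta_rot": [0, 0, 0], "fingers": 255},
    {"linear": [-0.014, 0.12, -0.115], "delta_rot": [0, 0, 0], "fingers": 255}
  ]
}}

```text
time: 52.0
tool_pos: [0.5885, -0.0494, 0.1369]
tool_rot: [0.001, 0.86, 0.51, 0.002]
contact_force: [0.2, 0.4, -0.1]
gripper_width: -0.001
```

```bash
python3 q.py; python3 - <<'E'
from h import *
import pickle
s=pickle.load(open('w11.pkl','rb')); c=cam('wrist',s)
W=ray(c,197,128,.035); print('worm w11',W)
a=np.radians(-48); nut=np.array([.6397,-.0398]); print('pred',nut+np.array([[np.cos(a),-np.sin(a)],[np.sin(a),np.cos(a)]])@[-.0394,-.0053])
s=state(); im=eyes.grab_frame('wrist'); save('w12.png',im); pickle.dump(s,open('w12.pkl','wb'))
E
```

```text
52.0 [ 0.5885 -0.0494  0.1369] F tool [ 0.5 -0.   0.2] nut [0.0327 0.0403 0.1201] yaw 61.35
worm w11 [ 0.6131309  -0.01313959  0.035     ]
pred [ 0.60939759 -0.01406649]
```

View pics/w12.png

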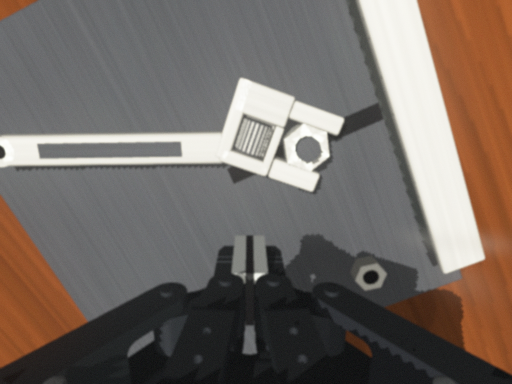

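```bash
python3 - <<'E'
from h import *
import pickle
s=pickle.load(open('w12.pkl','rb')); c=cam('wrist',s)
print('worm w12',ray(c,254.5,136,.035), 'stud',ray(c,307,148,.038))
s=state();print(s['tool_pos']); print(rel([.608,-.0085,.0385],61.4,s))
Rt=R(s['tool_rot']);print('stroke dir tool',Rt.T@[.669,-.743,0])
E
```

```text
worm w12 [ 0.61298261 -0.01306758  0.035     ] stud [ 0.64280623 -0.03896927  0.038     ]
[ 0.58888483 -0.049716    0.13689133]
(array([ 0.0451, -0.0034,  0.0985]), array([ 0.25, -0.11, -0.05]))
stroke dir tool [-0.33119506  0.94334935  0.00343946]
```

Request:
{"api": "apply_moves", "payload": {
  "commands": [
    {"linear": [0.02, -0.001, 0.02], "delta_rot": [0, 0, 0], "fingers": 255},
    {"linear": [0.04, -0.003, 0.04], "delta_rot": [0, 0, 0], "fingers": 255},
    {"linear": [0.045, -0.0034, 0.06], "delta_rot": [0, 0, 0], "fingers": 255},
    {"linear": [0.045, -0.0034, 0.08], "delta_rot": [0, 0, 0], "fingers": 255},
    {"linear": [0.045, -0.0034, 0.09], "delta_rot": [0, 0, 0], "fingers": 255},
    {"linear": [0.045, -0.0034, 0.095], "delta_rot": [0, 0, 0], "fingers": 255},
    {"linear": [0.045, -0.0034, 0.098], "delta_rot": [0, 0, 0], "fingers": 255},
    {"linear": [0.045, -0.0034, 0.0985], "delta_rot": [0, 0, 0], "fingers": 255}
  ]
}}

```text
time: 52.85
tool_pos: [0.6049, -0.0075, 0.0363]
tool_rot: [0.0, 0.86, 0.51, 0.0]
contact_force: [-0.1, -0.0, 0.5]
gripper_width: 0.0
```

```bash
python3 q.py
```

```text
52.85 [ 0.6049 -0.0075  0.0363] F tool [-0.  -0.1 -0.5] nut [-0.0117  0.0464  0.0193] yaw 61.39
```

Request:
{"api": "apply_moves", "payload": {
  "commands": [
    {"linear": [-0.001, 0.002, 0.0004], "delta_rot": [0, 0, 0], "fingers": 255},
    {"linear": [-0.001, 0.003, 0.0009], "delta_rot": [0, 0, 0], "fingers": 255},
    {"linear": [-0.001, 0.003, 0.0012], "delta_rot": [0, 0, 0], "fingers": 255},
    {"linear": [-0.001, 0.003, 0.0015], "delta_rot": [0, 0, 0], "fingers": 255},
    {"linear": [-0.001, 0.003, 0.0018], "delta_rot": [0, 0, 0], "fingers": 255},
    {"linear": [-0.001, 0.003, 0.0021], "delta_rot": [0, 0, 0], "fingers": 255},
    {"linear": [-0.001, 0.003, 0.0024], "delta_rot": [0, 0, 0], "fingers": 255},
    {"linear": [-0.001, 0.003, 0.0024], "delta_rot": [0, 0, 0], "fingers": 255}
  ]
}}

```text
time: 53.65
tool_pos: [0.6075, -0.0099, 0.0348]
tool_rot: [0.0, 0.86, 0.511, 0.0]
contact_force: [-2.9, -1.0, 7.6]
gripper_width: -0.001
```

```bash
python3 q.py
```

```text
53.65 [ 0.6075 -0.0099  0.0348] F tool [-2.2 -2.1 -7.6] nut [-0.0109  0.043   0.0179] yaw 61.41
```

Contact at 7.6 N. I'll stroke towards the nut until it holds.

Request:
{"api": "apply_moves", "payload": {
  "commands": [
    {"linear": [-0.0003, 0.0009, 0.0002], "delta_rot": [0, 0, 0], "fingers": 255},
    {"linear": [-0.0007, 0.0019, 0.0003], "delta_rot": [0, 0, 0], "fingers": 255},
    {"linear": [-0.001, 0.0028, 0.0003], "delta_rot": [0, 0, 0], "fingers": 255},
    {"linear": [-0.0013, 0.0038, 0.0003], "delta_rot": [0, 0, 0], "fingers": 255},
    {"linear": [-0.0017, 0.0047, 0.0003], "delta_rot": [0, 0, 0], "fingers": 255},
    {"linear": [-0.002, 0.0057, 0.0003], "delta_rot": [0, 0, 0], "fingers": 255},
    {"linear": [-0.002, 0.0057, 0.0003], "delta_rot": [0, 0, 0], "fingers": 255},
    {"linear": [-0.002, 0.0057, 0.0003], "delta_rot": [0, 0, 0], "fingers": 255}
  ]
}}

```text
time: 54.45
tool_pos: [0.6086, -0.0111, 0.0346]
tool_rot: [-0.004, 0.86, 0.511, -0.002]
contact_force: [-12.7, 9.1, 17.1]
gripper_width: 0.001
```

```bash
python3 q.py
```

```text
54.45 [ 0.6086 -0.0111  0.0346] F tool [  2.  -15.7 -16.9] nut [-0.0104  0.0415  0.0172] yaw 61.41
```

The worm held at once (15.7 N along the stroke for about 1.6 mm of travel), so the jaws are still snug. I'll lift straight off and check.

Request:
{"api": "apply_moves", "payload": {
  "commands": [
    {"linear": [-0.002, 0.0057, -0.001], "delta_rot": [0, 0, 0], "fingers": 255},
    {"linear": [-0.002, 0.0057, -0.003], "delta_rot": [0, 0, 0], "fingers": 255},
    {"linear": [-0.005, 0.005, -0.015], "delta_rot": [0, 0, 0], "fingers": 255},
    {"linear": [-0.015, 0.005, -0.04], "delta_rot": [0, 0, 0], "fingers": 255},
    {"linear": [-0.03, 0.01, -0.065], "delta_rot": [0, 0, 0], "fingers": 255},
    {"linear": [-0.045, 0.02, -0.09], "delta_rot": [0, 0, 0], "fingers": 255},
    {"linear": [-0.05, 0.03, -0.1], "delta_rot": [0, 0, 0], "fingers": 255},
    {"linear": [-0.05, 0.03, -0.1], "delta_rot": [0, 0, 0], "fingers": 255}
  ]
}}

```text
time: 55.25
tool_pos: [0.6152, -0.074, 0.1357]
tool_rot: [0.002, 0.86, 0.51, 0.002]
contact_force: [0.3, 0.3, -0.7]
gripper_width: -0.002
```

```bash
python3 q.py; python3 - <<'E'
from h import *
import pickle
s=state(); im=eyes.grab_frame('wrist'); save('w13.png',im); pickle.dump(s,open('w13.pkl','wb'))
c=cam('wrist',s); g=cv2.cvtColor(cv2.imread('pics/w13.png'),cv2.COLOR_BGR2GRAY)
u,v=proj(c,[.64,-.04,.03]).astype(int);print(u,v)
save('w13c.png',cv2.resize(im[max(0,v-60):v+40,max(0,u-66):u+67],None,fx=6,fy=6,interpolation=cv2.INTER_CUBIC))
E
```

```text
55.25 [ 0.6152 -0.074   0.1357] F tool [0.4 0.1 0.7] nut [0.0416 0.0048 0.1188] yaw 61.3
255 137
```

View pics/w13.png

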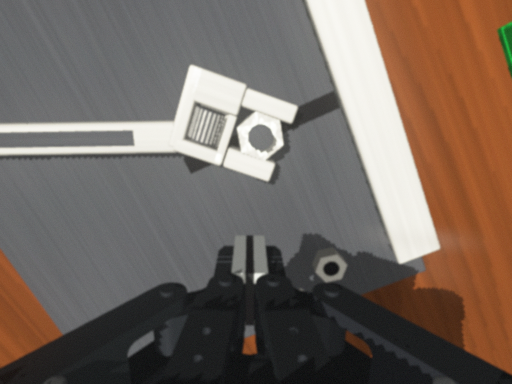

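View pics/w13c.png

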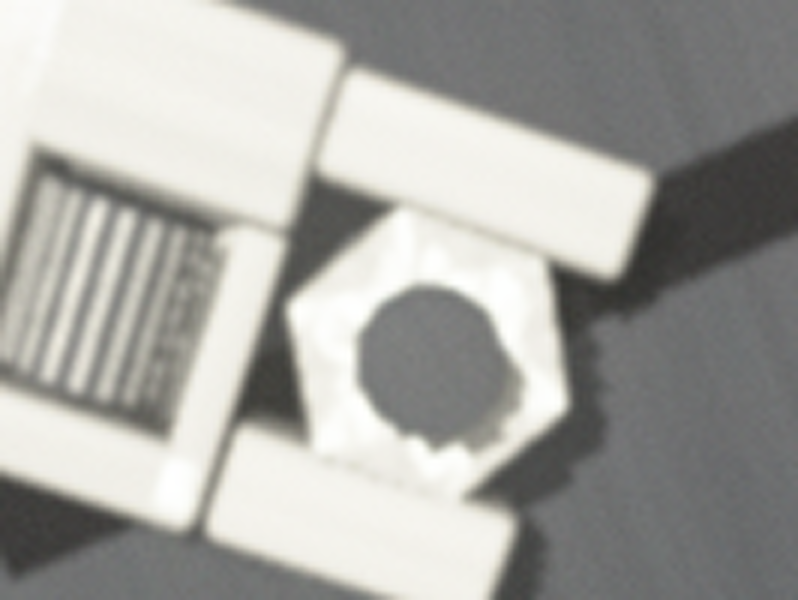

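```bash
python3 - <<'E'
from h import *
import pickle
for n,rows,cols in (('w11',(110,170),(5,155)),('w12',(120,180),(30,210)),('w13',(110,170),(5,160))):
    s=pickle.load(open(n+'.pkl','rb')); c=cam('wrist',s); g=cv2.cvtColor(cv2.imread('pics/%s.png'%n),cv2.COLOR_BGR2GRAY)
    def fit(P):
        vx,vy,x,y=cv2.fitLine(np.array(P).astype(np.float32),cv2.DIST_HUBER,0,.0005,.0005).ravel(); return np.degrees(np.arctan2(vy,vx))
    T=[];B=[]
    for u in range(*cols,5):
        k=np.where(g[rows[0]:rows[1],u]>190)[0]; T.append(ray(c,u,rows[0]+k[0]-.5,.027)[:2]);B.append(ray(c,u,rows[0]+k[-1]+.5,.027)[:2])
    L=[]
    for v in range(8,235,8):
        k=np.where(g[v,300:500]>170)[0]; L.append(ray(c,300+k[0]-.5,v,.072)[:2])
    h=(fit(T)+fit(B))/2; r=fit(L); print(n,'handle',h,'rest',r,'rel',-(h-20)+(r-90))
E
```

```text
w11 handle -28.287964 rest 85.274 rel 43.561966
w12 handle -27.847103 rest 84.68748 rel 42.53458
w13 handle -27.857079 rest 85.21927 rel 43.076347
```

The handle is 43.1° from the rest against the stop's 43.0°, the jaws are snug, and the robot touches nothing. Handing in.

```bash
python3 - <<'E'
from h import *
print(state()['time'],state()['contact_force']); print(job_done())
E
```

```text
55.3 [ 0.27621679  0.04715462 -0.55045796]
the job is handed in; nothing more can be done
None
```

I closed the jaws onto the nut with four worm strokes, plus a fifth that the worm resisted, at 10 to 16 N normal force. I then swung the handle about 43° clockwise until the push force climbed, backed off, re-checked the worm, lifted clear and handed in at 55.3 s.

- **Fit:** the last pictures show the nut's flats parallel to both jaws with no visible gap, and the measured gap was about 32 mm. A final worm stroke at the stop met resistance at once (about 15.7 N along the stroke after 1.6 mm), so I take it the jaws did not creep open.
- **Stop:** the final push rose from 10.0 N to 12.8 N over 0.7 mm of travel. The final picture puts the wrench 43.1° from the work rest, against 43.0° for the stop.
- **Contact forces:** the highest readings on the wrench were about 23 N on the worm and about 13 N on the handle. These were read only at the end of each 0.8 s move, so a short peak in between would not show.
- **Other things:** nothing else was touched as far as I could tell. The last picture shows only the spare nut of them. I did not take a final overall view of the table.

**Checks that disagreed:**
- The push force was uneven near the end, sitting at 9 to 10 N, dropping to 7 N and rising again, so the stop did not show as one sharp rise.
- The three late pictures gave angles from 42.5° to 43.6°, about half a degree either way.

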